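# Ready the dry bath for the next batch

### The arm

A 7-joint arm with a two-finger parallel gripper is mounted at the origin on the work surface. World frame = base frame: x ahead of the robot, y to its left, z up, the work surface at z = 0. Lengths are in m, angles in rad, forces in N, time in s.
With the tool pointing down it reaches from about 0.375 to 0.925 m from the base axis. Payload 3.1 kg.
Tool frame: the origin (TCP) lies where the fingers leave the gripper's body, on its centre line; the fingertips stand 73 mm ahead of it and the grasp point (between the pads) lies 54 mm ahead of it (arm.tcp_to_grasp is the distance from the TCP to the grasp point, in m); z points along the fingers, y is the direction in which the jaws open and shut (so a half turn about z gives the same grasp; the last joint's range is limited). The gripper opens to 85 mm and grips with 20 to 120 N. Pads are 22 mm wide; open, the fingers measure 114 mm over their backs; the gripper's body (76 mm by 85 mm) begins 54 mm behind the grasp point. The pads swing forward as they close: fully open they stand 13 mm farther back than shut.
Start: joints at [-1.313, 0.383, 0.044, 1.598, -0.018, 1.161, -0.05], TCP at [0.226, 0.609, 0.304] pointing down, gripper open.
Joint ranges: [-2.61, 2.61], [-0.41, 2.15], [-1.48, 1.57], [0, 2.5], [-1.57, 4.71], [0.05, 1.97], [-2.85, 2.85]. Speed limits (rad/s): [2.79, 2.79, 3.14, 3.14, 3.14, 3.14, 3.14].

### API

Orientations are given as a rotation vector (axis times angle).
In Python, from workcell import arm, grab_frame, camera_model, boxes_of, trace, mark_of gives the robot as it stands.
- The arm moves only by the tool send_rows, never from a script. Its argument "motion" is a list of rows, each an object of numbers: "dx", "dy", "dz": the shift along the world's x, y, z in mm; "ax", "ay", "az": the turn, a rotation vector about the world's x, y, z in degrees; "jaw": the finger opening in mm, from 0 to 85.4. In form: [{"dx": .., "dy": .., "dz": .., "ax": .., "ay": .., "az": .., "jaw": ..}, ...]. A call has 1 to 5 rows; each row shifts and turns the commanded pose from where the row before left it; what a row does not reach is not made up. A row lasts 1/12 s, in which the tool goes at most 41.7 mm and 7.16 degrees, less where a joint would pass 70% of its speed; a pose out of reach is approached as far as the arm can. A call with a gripper value outside its range is refused whole. The fingers move at their own pace and stop on an object; "force" is the grip in N (left out, the last holds). Time passes only in rows, so rows that do not move let the fingers close. It gives the time, the measured TCP pose, the force and the opening at its end, in the units of the state.
- arm.state(): the state, without advancing time (a new reading comes with each control period).
- grab_frame(name): name is "scene" or "top"; returns the picture (400x640x3 uint8, red, green, blue); there is no depth.
- camera_model(name): a dict with "K" (3x3 intrinsics, pixels), "eye" and "attitude" of the camera in the world. Camera axes: x right, y down, z forward; pixel columns grow to the right and rows downward; lengths in m; the calibration is good to about 2 mm. A picture is of the moment at which its call begins. camera_model takes no time and is no camera call.
- arm.close_job(): hands the job in, once; it reports no verdict.
Trained networks look in the newest picture that a camera, given by its name, has taken for a name from the list of things; names that differ only in an ending like _2 or _b are one class to them, and where a whole thing is asked for, a point or a joint stands for the part that bears it (a point fixed in the world has none). Each returns a list of dicts, best first, with "score" (0 to 1); they miss things now and then, are a little off and sometimes report something else, mostly with a low value. They report only what shows in the picture. A call takes as long as a camera call. They do not tell look-alikes from the thing itself.
- boxes_of(camera, query): "location" ([column, row] in pixels, amid what is visible of it).
- trace(camera, query): "mask" (400x640 bool, what is visible of it) and "location" ([column, row] in pixels, amid what is visible of it).
- mark_of(camera, query): "location" ([column, row] in pixels: a listed point, or the origin of a listed thing).
The state is a dict: "time_s": time; "joint_pos": joint angles; "qd": joint speeds; "joint_torque": joint torques, N m; "eef_pos": TCP position; "eef_rot": TCP orientation; "wrist_force": force on the tool from outside, world axes, zero at the start; "wrist_torque": the same for the moment, N m; "opening": finger opening in m.
Only numpy, scipy, OpenCV 4.12 (cv2) and the standard library are available. Lean on these libraries where they do the work, as an engineer would, in place of code of your own. Each camera call takes 0.05 s, during which the arm holds its last target.

### The job

Get the dry bath ready for its next batch: stand one spare vial upright, fully down, in every empty well, leaving the vials that are already in it alone, and put each loose aluminium block back flat in the storage bay whose label shows its own pattern of holes. Only when all of that is done, press the start button fully down. A spare left over stays standing in the spare tray; do not disturb the bottle and the beaker.

Things in the scene. Friction and masses are not known exactly. Their poses are not given: they have to be found in the camera images.
- heater: dry bath, fixed: white machine 190 (x) x 180 (y) x 75 mm high, origin at the centre of its underside, x roughly away from the robot. Its aluminium top plate (75 mm high) has six round wells 31 mm across, 21 mm deep, dark when empty, floors 54 mm above the underside, centres at x = 1 or 59, y = -42, 0 or 42 mm. The strip nearer the robot (x -95 to -31, 70 mm high) has a display and the start button
- vial0: vial standing at the start in the well at x = 1, y = -42 mm of the dry bath, or absent (None): then that well is empty. Amber glass, white cap, 24 mm across, 65 mm high, 40 g; origin at the centre of its underside, z towards the cap. To be left where it is
- vial1: vial standing at the start in the well at x = 1, y = 0 mm of the dry bath, or absent (None): then that well is empty. Amber glass, white cap, 24 mm across, 65 mm high, 40 g; origin at the centre of its underside, z towards the cap. To be left where it is
- vial2: vial standing at the start in the well at x = 1, y = 42 mm of the dry bath, or absent (None): then that well is empty. Amber glass, white cap, 24 mm across, 65 mm high, 40 g; origin at the centre of its underside, z towards the cap. To be left where it is
- vial3: vial standing at the start in the well at x = 59, y = -42 mm of the dry bath, or absent (None): then that well is empty. Amber glass, white cap, 24 mm across, 65 mm high, 40 g; origin at the centre of its underside, z towards the cap. To be left where it is
- vial4: vial standing at the start in the well at x = 59, y = 0 mm of the dry bath, or absent (None): then that well is empty. Amber glass, white cap, 24 mm across, 65 mm high, 40 g; origin at the centre of its underside, z towards the cap. To be left where it is
- vial5: vial standing at the start in the well at x = 59, y = 42 mm of the dry bath, or absent (None): then that well is empty. Amber glass, white cap, 24 mm across, 65 mm high, 40 g; origin at the centre of its underside, z towards the cap. To be left where it is
- spare0: spare vial, same as those in the wells (24 mm across, 65 mm high, 40 g, origin at the centre of its underside, z towards the cap), standing upright in one cell of the spare tray at the start; there are always five spares, and four or five empty wells
- spare1: spare vial, same as those in the wells (24 mm across, 65 mm high, 40 g, origin at the centre of its underside, z towards the cap), standing upright in one cell of the spare tray at the start; there are always five spares, and four or five empty wells
- spare2: spare vial, same as those in the wells (24 mm across, 65 mm high, 40 g, origin at the centre of its underside, z towards the cap), standing upright in one cell of the spare tray at the start; there are always five spares, and four or five empty wells
- spare3: spare vial, same as those in the wells (24 mm across, 65 mm high, 40 g, origin at the centre of its underside, z towards the cap), standing upright in one cell of the spare tray at the start; there are always five spares, and four or five empty wells
- spare4: spare vial, same as those in the wells (24 mm across, 65 mm high, 40 g, origin at the centre of its underside, z towards the cap), standing upright in one cell of the spare tray at the start; there are always five spares, and four or five empty wells
- spare_tray: grey open tray of six cells (two along x, three along y, each 56 mm in x by 40 mm in y; one is empty), outside 124 x 136 mm, walls 25 mm high and 4 mm thick, floor 4 mm; origin at the centre of its underside. It does not move
- block_one: loose aluminium adapter block, a 50 mm cube of 0.25 kg with dark holes marked on its top: one big hole (30 mm across) in the middle; its holes are only skin deep. Origin at the centre of its underside, z up, x and y square to its sides. Absent (None) in some runs
- block_four: loose aluminium adapter block, a 50 mm cube of 0.25 kg with dark holes marked on its top: four middling holes (15 mm across) in a square; its holes are only skin deep. Origin at the centre of its underside, z up, x and y square to its sides. Absent (None) in some runs
- block_nine: loose aluminium adapter block, a 50 mm cube of 0.25 kg with dark holes marked on its top: nine small holes (8 mm across), three by three; its holes are only skin deep. Origin at the centre of its underside, z up, x and y square to its sides. Absent (None) in some runs
- floor_one (a point): centre of the floor of block_one's storage bay, a fixed grey pocket 62 x 62 mm inside, walls 5 mm thick, 11 mm above this floor; axes square to it, z up. The three bays stand in a row along y, 85 mm apart, in changing order. Beside the pocket, 36 to 76 mm off along x (away from the robot), a flat white label shows one big dot: the block's pattern
- floor_four (a point): centre of the floor of block_four's storage bay, a fixed grey pocket 62 x 62 mm inside, walls 5 mm thick, 11 mm above this floor; axes square to it, z up. The three bays stand in a row along y, 85 mm apart, in changing order. Beside the pocket, 36 to 76 mm off along x (away from the robot), a flat white label shows four middling dots: the block's pattern
- floor_nine (a point): centre of the floor of block_nine's storage bay, a fixed grey pocket 62 x 62 mm inside, walls 5 mm thick, 11 mm above this floor; axes square to it, z up. The three bays stand in a row along y, 85 mm apart, in changing order. Beside the pocket, 36 to 76 mm off along x (away from the robot), a flat white label shows nine small dots: the block's pattern
- start (a joint): travel of the start button, m: 0 up, 0.006 fully down; a spring returns it, about 5 N when fully down
- start_top (a point): centre of the top of the start button (28 mm across), pressed straight down
- reagent: bystander: amber bottle with blue cap, 64 mm across, 130 mm high; origin at the centre of its underside
- beaker: bystander: glass beaker 68 mm across, 85 mm high; origin at the centre of its underside
- centrifuge: bystander: white mini centrifuge with a clear dome, 156 mm across, 115 mm high, does not move; origin at the centre of its underside
There are look-alikes about, which are no part of the job. What is shaped like the block_one but orange is not meant.

How it is judged:
On the way, in this order (a step that is already met when the one before it is completed fails the run):
1. every well holds a vial and every block lies in its own bay (((x of vial0 in the frame of heater between -0.007 and 0.009 m and y of vial0 in the frame of heater between -0.05 and -0.034 m and z of vial0 in the frame of heater below 0.059 m and angle between vial0's own z axis and vertical below 0.15 rad) or (x of spare0 in the frame of heater between -0.007 and 0.009 m and y of spare0 in the frame of heater between -0.05 and -0.034 m and z of spare0 in the frame of heater below 0.059 m and angle between spare0's own z axis and vertical below 0.15 rad) or (x of spare1 in the frame of heater between -0.007 and 0.009 m and y of spare1 in the frame of heater between -0.05 and -0.034 m and z of spare1 in the frame of heater below 0.059 m and angle between spare1's own z axis and vertical below 0.15 rad) or (x of spare2 in the frame of heater between -0.007 and 0.009 m and y of spare2 in the frame of heater between -0.05 and -0.034 m and z of spare2 in the frame of heater below 0.059 m and angle between spare2's own z axis and vertical below 0.15 rad) or (x of spare3 in the frame of heater between -0.007 and 0.009 m and y of spare3 in the frame of heater between -0.05 and -0.034 m and z of spare3 in the frame of heater below 0.059 m and angle between spare3's own z axis and vertical below 0.15 rad) or (x of spare4 in the frame of heater between -0.007 and 0.009 m and y of spare4 in the frame of heater between -0.05 and -0.034 m and z of spare4 in the frame of heater below 0.059 m and angle between spare4's own z axis and vertical below 0.15 rad)) and ((x of vial1 in the frame of heater between -0.007 and 0.009 m and y of vial1 in the frame of heater between -0.008 and 0.008 m and z of vial1 in the frame of heater below 0.059 m and angle between vial1's own z axis and vertical below 0.15 rad) or (x of spare0 in the frame of heater between -0.007 and 0.009 m and y of spare0 in the frame of heater between -0.008 and 0.008 m and z of spare0 in the frame of heater below 0.059 m and angle between spare0's own z axis and vertical below 0.15 rad) or (x of spare1 in the frame of heater between -0.007 and 0.009 m and y of spare1 in the frame of heater between -0.008 and 0.008 m and z of spare1 in the frame of heater below 0.059 m and angle between spare1's own z axis and vertical below 0.15 rad) or (x of spare2 in the frame of heater between -0.007 and 0.009 m and y of spare2 in the frame of heater between -0.008 and 0.008 m and z of spare2 in the frame of heater below 0.059 m and angle between spare2's own z axis and vertical below 0.15 rad) or (x of spare3 in the frame of heater between -0.007 and 0.009 m and y of spare3 in the frame of heater between -0.008 and 0.008 m and z of spare3 in the frame of heater below 0.059 m and angle between spare3's own z axis and vertical below 0.15 rad) or (x of spare4 in the frame of heater between -0.007 and 0.009 m and y of spare4 in the frame of heater between -0.008 and 0.008 m and z of spare4 in the frame of heater below 0.059 m and angle between spare4's own z axis and vertical below 0.15 rad)) and ((x of vial2 in the frame of heater between -0.007 and 0.009 m and y of vial2 in the frame of heater between 0.034 and 0.05 m and z of vial2 in the frame of heater below 0.059 m and angle between vial2's own z axis and vertical below 0.15 rad) or (x of spare0 in the frame of heater between -0.007 and 0.009 m and y of spare0 in the frame of heater between 0.034 and 0.05 m and z of spare0 in the frame of heater below 0.059 m and angle between spare0's own z axis and vertical below 0.15 rad) or (x of spare1 in the frame of heater between -0.007 and 0.009 m and y of spare1 in the frame of heater between 0.034 and 0.05 m and z of spare1 in the frame of heater below 0.059 m and angle between spare1's own z axis and vertical below 0.15 rad) or (x of spare2 in the frame of heater between -0.007 and 0.009 m and y of spare2 in the frame of heater between 0.034 and 0.05 m and z of spare2 in the frame of heater below 0.059 m and angle between spare2's own z axis and vertical below 0.15 rad) or (x of spare3 in the frame of heater between -0.007 and 0.009 m and y of spare3 in the frame of heater between 0.034 and 0.05 m and z of spare3 in the frame of heater below 0.059 m and angle between spare3's own z axis and vertical below 0.15 rad) or (x of spare4 in the frame of heater between -0.007 and 0.009 m and y of spare4 in the frame of heater between 0.034 and 0.05 m and z of spare4 in the frame of heater below 0.059 m and angle between spare4's own z axis and vertical below 0.15 rad)) and ((x of vial3 in the frame of heater between 0.051 and 0.067 m and y of vial3 in the frame of heater between -0.05 and -0.034 m and z of vial3 in the frame of heater below 0.059 m and angle between vial3's own z axis and vertical below 0.15 rad) or (x of spare0 in the frame of heater between 0.051 and 0.067 m and y of spare0 in the frame of heater between -0.05 and -0.034 m and z of spare0 in the frame of heater below 0.059 m and angle between spare0's own z axis and vertical below 0.15 rad) or (x of spare1 in the frame of heater between 0.051 and 0.067 m and y of spare1 in the frame of heater between -0.05 and -0.034 m and z of spare1 in the frame of heater below 0.059 m and angle between spare1's own z axis and vertical below 0.15 rad) or (x of spare2 in the frame of heater between 0.051 and 0.067 m and y of spare2 in the frame of heater between -0.05 and -0.034 m and z of spare2 in the frame of heater below 0.059 m and angle between spare2's own z axis and vertical below 0.15 rad) or (x of spare3 in the frame of heater between 0.051 and 0.067 m and y of spare3 in the frame of heater between -0.05 and -0.034 m and z of spare3 in the frame of heater below 0.059 m and angle between spare3's own z axis and vertical below 0.15 rad) or (x of spare4 in the frame of heater between 0.051 and 0.067 m and y of spare4 in the frame of heater between -0.05 and -0.034 m and z of spare4 in the frame of heater below 0.059 m and angle between spare4's own z axis and vertical below 0.15 rad)) and ((x of vial4 in the frame of heater between 0.051 and 0.067 m and y of vial4 in the frame of heater between -0.008 and 0.008 m and z of vial4 in the frame of heater below 0.059 m and angle between vial4's own z axis and vertical below 0.15 rad) or (x of spare0 in the frame of heater between 0.051 and 0.067 m and y of spare0 in the frame of heater between -0.008 and 0.008 m and z of spare0 in the frame of heater below 0.059 m and angle between spare0's own z axis and vertical below 0.15 rad) or (x of spare1 in the frame of heater between 0.051 and 0.067 m and y of spare1 in the frame of heater between -0.008 and 0.008 m and z of spare1 in the frame of heater below 0.059 m and angle between spare1's own z axis and vertical below 0.15 rad) or (x of spare2 in the frame of heater between 0.051 and 0.067 m and y of spare2 in the frame of heater between -0.008 and 0.008 m and z of spare2 in the frame of heater below 0.059 m and angle between spare2's own z axis and vertical below 0.15 rad) or (x of spare3 in the frame of heater between 0.051 and 0.067 m and y of spare3 in the frame of heater between -0.008 and 0.008 m and z of spare3 in the frame of heater below 0.059 m and angle between spare3's own z axis and vertical below 0.15 rad) or (x of spare4 in the frame of heater between 0.051 and 0.067 m and y of spare4 in the frame of heater between -0.008 and 0.008 m and z of spare4 in the frame of heater below 0.059 m and angle between spare4's own z axis and vertical below 0.15 rad)) and ((x of vial5 in the frame of heater between 0.051 and 0.067 m and y of vial5 in the frame of heater between 0.034 and 0.05 m and z of vial5 in the frame of heater below 0.059 m and angle between vial5's own z axis and vertical below 0.15 rad) or (x of spare0 in the frame of heater between 0.051 and 0.067 m and y of spare0 in the frame of heater between 0.034 and 0.05 m and z of spare0 in the frame of heater below 0.059 m and angle between spare0's own z axis and vertical below 0.15 rad) or (x of spare1 in the frame of heater between 0.051 and 0.067 m and y of spare1 in the frame of heater between 0.034 and 0.05 m and z of spare1 in the frame of heater below 0.059 m and angle between spare1's own z axis and vertical below 0.15 rad) or (x of spare2 in the frame of heater between 0.051 and 0.067 m and y of spare2 in the frame of heater between 0.034 and 0.05 m and z of spare2 in the frame of heater below 0.059 m and angle between spare2's own z axis and vertical below 0.15 rad) or (x of spare3 in the frame of heater between 0.051 and 0.067 m and y of spare3 in the frame of heater between 0.034 and 0.05 m and z of spare3 in the frame of heater below 0.059 m and angle between spare3's own z axis and vertical below 0.15 rad) or (x of spare4 in the frame of heater between 0.051 and 0.067 m and y of spare4 in the frame of heater between 0.034 and 0.05 m and z of spare4 in the frame of heater below 0.059 m and angle between spare4's own z axis and vertical below 0.15 rad)) and horizontal distance between block_one and floor_one below 0.011 m and z of block_one in the frame of floor_one below 0.004 m and angle between each of block_one, block_four, block_nine's own z axis and vertical below 0.06 rad and horizontal distance between block_four and floor_four below 0.011 m and z of block_four in the frame of floor_four below 0.004 m and horizontal distance between block_nine and floor_nine below 0.011 m and z of block_nine in the frame of floor_nine below 0.004 m), for 0.2 s.
2. the start button is pressed fully down (value of joint start above 0.0045 m), for 0.04 s.
At the end, for the whole second after the job is handed in: every well holds an upright vial (within 8 mm of its centre in x and y, 5 mm of its floor, 0.15 rad); every block present lies in its own bay (within 11 mm of its centre, 4 mm of its floor, tilt 0.06 rad); other spares stand upright in the spare tray; all at rest (under 0.03 m/s) (all of step 1 and angle between each of spare0, spare1, spare2, spare3, spare4's own z axis and vertical below 0.15 rad and ((horizontal distance between spare0 and heater below 0.085 m and height (world z) of spare0 below 0.059 m) or (horizontal distance between spare0 and spare_tray below 0.08 m and height (world z) of spare0 below 0.012 m)) and ((horizontal distance between spare1 and heater below 0.085 m and height (world z) of spare1 below 0.059 m) or (horizontal distance between spare1 and spare_tray below 0.08 m and height (world z) of spare1 below 0.012 m)) and ((horizontal distance between spare2 and heater below 0.085 m and height (world z) of spare2 below 0.059 m) or (horizontal distance between spare2 and spare_tray below 0.08 m and height (world z) of spare2 below 0.012 m)) and ((horizontal distance between spare3 and heater below 0.085 m and height (world z) of spare3 below 0.059 m) or (horizontal distance between spare3 and spare_tray below 0.08 m and height (world z) of spare3 below 0.012 m)) and ((horizontal distance between spare4 and heater below 0.085 m and height (world z) of spare4 below 0.059 m) or (horizontal distance between spare4 and spare_tray below 0.08 m and height (world z) of spare4 below 0.012 m)) and linear speed of each of spare0, spare1, spare2, spare3, spare4, block_one, block_four, block_nine below 0.03 m/s); the robot touches nothing.
It fails at once if a vial that was already in its well is moved more than 20 mm (distance of any of vial0, vial1, vial2, vial3, vial4, vial5 from where it was at the start of the episode above 0.02 m).
It fails at once if the bottle or the beaker is moved more than 25 mm (distance of any of reagent, beaker from where it was at the start of the episode above 0.025 m).
Of vial0, vial1, vial2, vial3, vial4, vial5 only 1 to 2 are there at a start; the rules pass over those that are not, and their reading is None.
Of block_one, block_four, block_nine only 2 to 3 are there at a start; the rules pass over those that are not, and their reading is None.
At some moment in a run one of block_one, block_four, block_nine may be knocked a few centimetres aside while the robot is not near it.
It also fails if it takes over 210 s, if anything falls off the work surface, if the arm or the gripper's body presses on something with over 40 N, if the wrist force passes 120 N, or if a joint passes its speed limit or range.

## Working session

There is one attempt and no reset: what is moved stays moved. The work goes in short steps, Python scripts to look and compute and a tool call to move; the robot and the scene stay as the last step left them, time stands still between calls to the robot, and variables do not carry over. Pictures are saved under pics/ and viewed, and the job is handed in when it is done.

Besides the shell and the picture viewer there is one more tool, called after "Request:" as name([rows], argument=value, ...), one row to a line, values as JSON. send_rows: Moves the arm, as the interface text tells. Its arguments: {"type":"object","properties":{"motion":{"type":"array"},"force":{"type":"number"}},"required":["motion"]}

```bash
ls; mkdir -p pics; python3 - <<'E'
from workcell import *
import cv2
print(arm.state()); print(arm.tcp_to_grasp)
for c in ("scene","top"):
    print(c,camera_model(c))
    cv2.imwrite(f"pics/{c}0.png",grab_frame(c)[:,:,::-1])
E
```

```text
pics
{'time_s': 0.0, 'joint_pos': array([-1.31277212,  0.38389326,  0.0438176 ,  1.59961503, -0.01787098,
        1.16119786, -0.04991872]), 'qd': array([ 4.29166924e-04, -8.99359913e-04, -2.41550268e-04, -1.89600748e-04,
        5.84725090e-05,  2.43105844e-03, -2.28011958e-04]), 'joint_torque': array([ 4.90541115e-04, -4.33458316e+01,  1.02481619e+00, -2.49518090e+01,
        1.05748780e-02,  1.14581184e-02,  2.95016321e-06]), 'eef_pos': array([0.22616204, 0.60856452, 0.30243   ]), 'eef_rot': array([-0.55579266, -3.09171602,  0.00424587]), 'wrist_force': array([-0.17303125, -0.1683464 , -0.01589575]), 'wrist_torque': array([-0.03219482,  0.02348926,  0.06810275]), 'opening': 0.08516458343053959}
0.0539
scene {'K': array([[417.11593961,   0.        , 318.91252123],
       [  0.        , 417.11593961, 196.95872654],
       [  0.        ,   0.        ,   1.        ]]), 'eye': array([1.15454712, 0.37185786, 0.92016824]), 'attitude': array([-1.24886411, -2.40082554,  0.83823716])}
top {'K': array([[397.05556539,   0.        , 322.20098271],
       [  0.        , 397.05556539, 195.9275987 ],
       [  0.        ,   0.        ,   1.        ]]), 'eye': array([0.4245    , 0.00795865, 1.21471297]), 'attitude': array([-2.1439288 ,  2.1427129 , -0.20211333])}
```

View pics/top0.png

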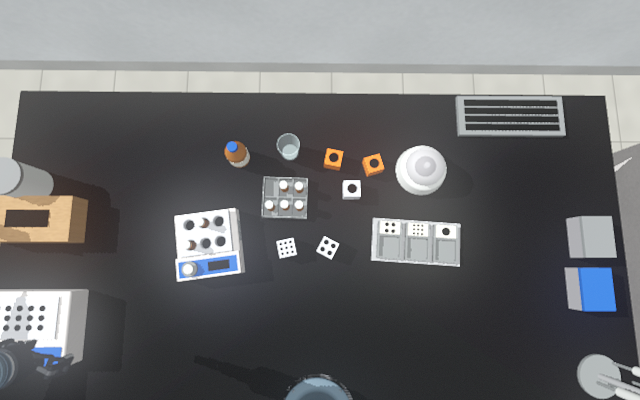

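View pics/scene0.png

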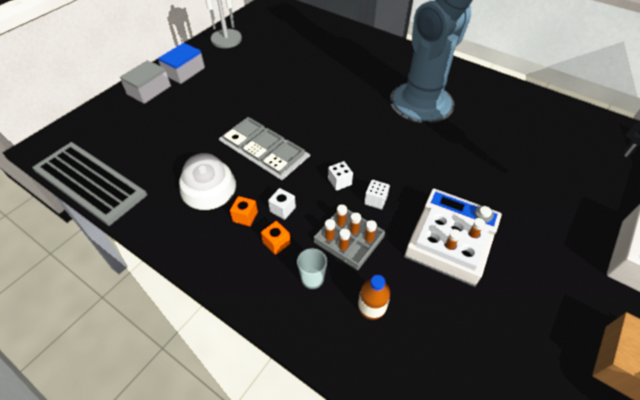

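```bash
cat > h.py <<'E'
import numpy as np, cv2
from scipy.spatial.transform import Rotation as R
from workcell import *
CM={c:camera_model(c) for c in("scene","top")}
def proj(c,P):
    m=CM[c];Rm=R.from_rotvec(m["attitude"]).as_matrix()
    q=(np.atleast_2d(P)-m["eye"])@Rm; q=q@m["K"].T
    return q[:,:2]/q[:,2:]
def ray(c,uv):
    m=CM[c];Rm=R.from_rotvec(m["attitude"]).as_matrix()
    return Rm@np.linalg.solve(m["K"],[uv[0],uv[1],1.])
def back(c,uv,z):
    d=ray(c,uv);e=CM[c]["eye"];return e+d*(z-e[2])/d[2]
def tri(ut,us):
    A=[];b=[]
    for c,uv in(("top",ut),("scene",us)):
        d=ray(c,uv);d/=np.linalg.norm(d);M=np.eye(3)-np.outer(d,d);A.append(M);b.append(M@CM[c]["eye"])
    A=np.vstack(A);b=np.concatenate(b);x=np.linalg.lstsq(A,b,rcond=None)[0];return x,np.linalg.norm(A@x-b)
def crop(c,u0,v0,w,h,k,fn,im=None):
    im=grab_frame(c) if im is None else im
    cv2.imwrite(fn,cv2.resize(im[v0:v0+h,u0:u0+w,::-1],None,fx=k,fy=k,interpolation=cv2.INTER_CUBIC))
def st():
    s=arm.state();Rm=R.from_rotvec(s["eef_rot"]).as_matrix()
    yaw=np.degrees(np.arctan2(Rm[1,1],Rm[0,1]))
    print("t",round(s["time_s"],2),"pos",(s["eef_pos"]*1000).round(1),"jawdir deg",yaw.round(2),"z",Rm[:,2].round(3),"f",s["wrist_force"].round(1),"open",round(s["opening"]*1000,1),"j",s["joint_pos"].round(2))
    return s
E
python3 - <<'E'
from h import *
st()
it=cv2.imread("pics/top0.png")[:,:,::-1];isc=cv2.imread("pics/scene0.png")[:,:,::-1]
crop("top",160,130,160,160,4.9,"x.png",it) if 0 else None
crop("top",165,170,155,115,5,"pics/tA.png",it)
crop("top",260,130,210,145,3.8,"pics/tB.png",it)
crop("scene",310,160,200,130,4,"pics/sA.png",isc)
crop("scene",210,110,190,150,4,"pics/sB.png",isc)
for q in["heater","spare0","vial0","block_one","block_four","block_nine","spare_tray","floor_one","floor_four","floor_nine","start_top"]:
  for c in("top","scene"):
    r=mark_of(c,q) 
    print(q,c,[(np.round(x["location"],1).tolist(),round(x["score"],2)) for x in r[:8]])
E
```

```text
t 0.1 pos [226.2 608.6 302.6] jawdir deg 69.62 z [-0.001 -0.002 -1.   ] f [ 0.6 -0.1  1. ] open 85.2 j [-1.31  0.38  0.04  1.6  -0.02  1.16 -0.05]
heater top [([211.3, 245.1], 0.95)]
heater scene [([448.3, 240.4], 0.6), ([351.8, 231.9], 0.21)]
spare0 top [([286.9, 206.3], 0.64), ([296.8, 209.4], 0.63), ([282.5, 188.6], 0.56), ([269.6, 206.7], 0.4), ([299.4, 187.7], 0.37)]
spare0 scene [([342.3, 247.9], 0.68), ([329.5, 237.9], 0.65), ([337.5, 221.0], 0.57), ([351.6, 233.2], 0.53), ([369.0, 239.4], 0.45), ([368.7, 306.8], 0.28)]
vial0 top [([204.1, 221.6], 0.54), ([190.8, 245.2], 0.48)]
vial0 scene [([448.2, 249.2], 0.47)]
block_one top [([330.1, 160.2], 0.9), ([348.7, 186.8], 0.83), ([285.6, 195.4], 0.68)]
block_one scene [([282.8, 210.1], 0.95), ([242.2, 216.3], 0.88), ([264.4, 144.5], 0.71), ([277.2, 241.5], 0.6), ([467.9, 236.8], 0.32)]
block_four top [([326.5, 250.2], 0.65), ([419.7, 171.9], 0.28)]
block_four scene [([334.3, 182.7], 0.74), ([447.6, 249.9], 0.4)]
block_nine top [([286.2, 247.6], 0.67)]
block_nine scene [([466.9, 237.0], 0.62), ([377.7, 199.3], 0.59)]
spare_tray top [([286.2, 197.5], 0.9)]
spare_tray scene [([265.2, 141.5], 0.34)]
floor_one top [([442.6, 247.5], 0.9), ([285.0, 186.0], 0.4)]
floor_one scene [([247.0, 128.3], 0.96), ([468.7, 237.5], 0.65)]
floor_four top [([389.6, 245.4], 0.94), ([293.4, 152.9], 0.29)]
floor_four scene [([289.1, 154.7], 0.69)]
floor_nine top [([416.3, 246.5], 0.95), ([240.0, 156.0], 0.54)]
floor_nine scene [([265.2, 145.5], 0.85), ([467.2, 234.9], 0.61)]
start_top top [([183.8, 267.6], 0.5), ([296.6, 207.8], 0.43)]
start_top scene [([489.4, 208.7], 0.68), ([283.2, 209.4], 0.42), ([207.1, 187.0], 0.23)]
```

View pics/tA.png

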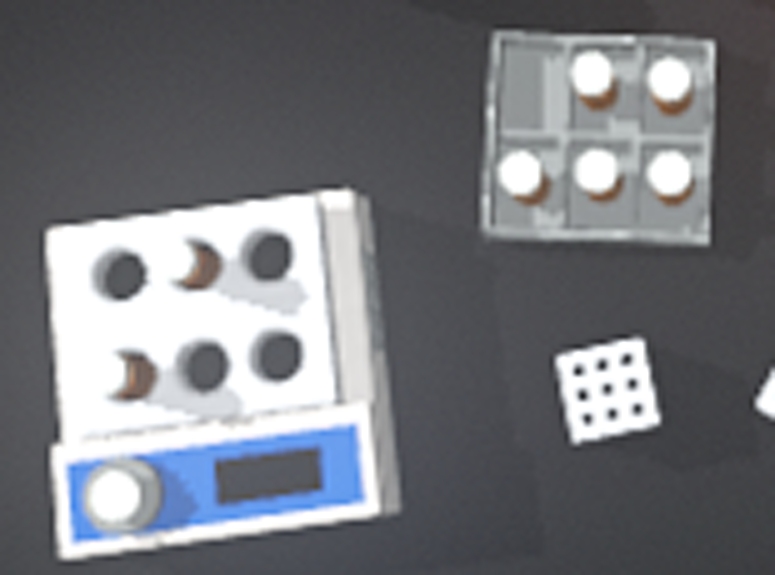

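View pics/tB.png

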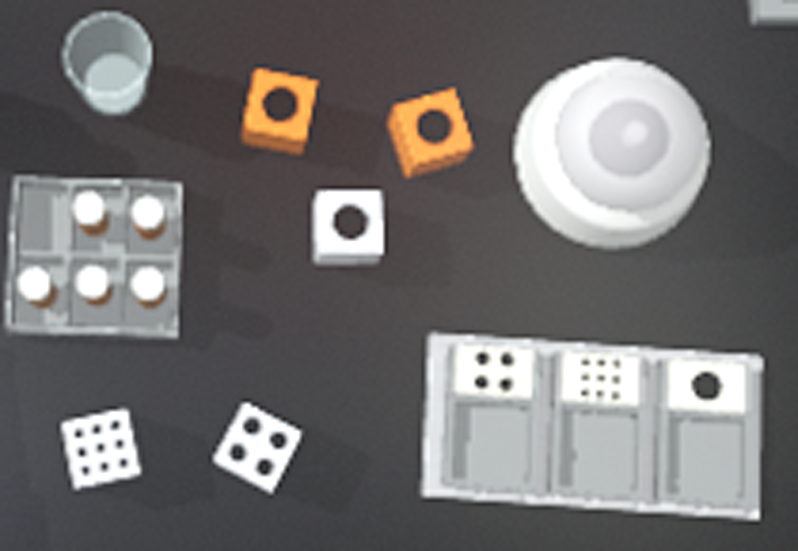

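View pics/sA.png

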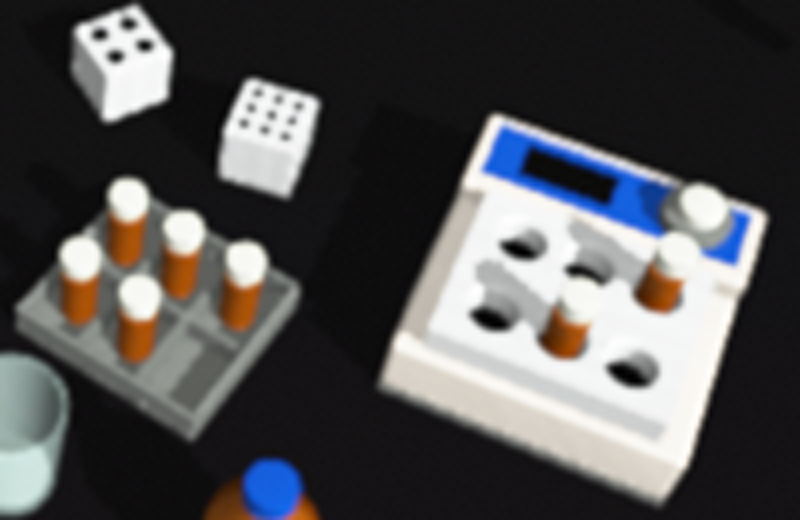

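View pics/sB.png

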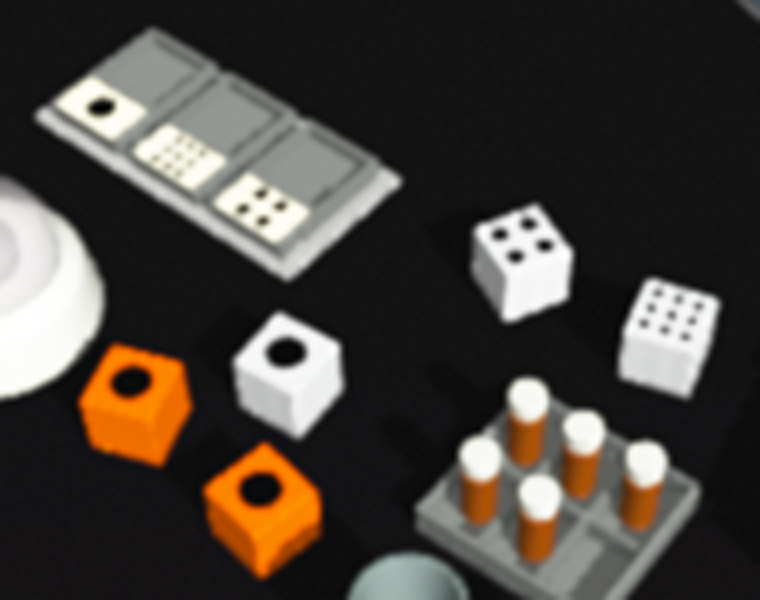

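```bash
cat > blobs.py <<'E'
from h import *
def dark(im,box,thr,amin,amax,k=6,inv=True):
    u0,v0,w,h=box
    g=cv2.cvtColor(np.ascontiguousarray(im[v0:v0+h,u0:u0+w]),cv2.COLOR_RGB2GRAY)
    G=cv2.resize(g,None,fx=k,fy=k,interpolation=cv2.INTER_CUBIC)
    B=((G<thr) if inv else (G>thr)).astype(np.uint8)
    n,l,s,c=cv2.connectedComponentsWithStats(B)
    o=[]
    for i in range(1,n):
        a=s[i,4]/k/k
        if amin<a<amax: o.append((((c[i]+.5)/k-.5+[u0,v0]).round(2).tolist(),round(a,1)))
    return o
E
python3 - <<'E'
from blobs import *
it=cv2.imread("pics/top0.png")[:,:,::-1];isc=cv2.imread("pics/scene0.png")[:,:,::-1]
W=np.array([[59,42],[59,-42],[1,0],[1,-42]])
print("top nine",dark(it,(274,235,26,26),130,1,12))
print("top four",dark(it,(314,233,28,28),130,6,40))
print("top one",dark(it,(341,179,21,21),130,30,200))
print("sc nine",dark(isc,(366,178,22,18),140,1,12))
print("sc four",dark(isc,(328,161,28,18),120,3,40))
print("sc one",dark(isc,(268,188,26,20),120,10,200))
print("top wells",dark(it,(180,212,50,38),120,20,200))
print("top spares",dark(it,(260,174,50,44),225,20,200,inv=False))
print("sc spares",dark(isc,(322,200,58,60),200,20,200,inv=False))
print("top labels",dark(it,(375,218,84,22),130,2,80))
print("sc labels",dark(isc,(222,125,70,48),120,2,80))
# heater wells
m={q:None for q in()}
for a in [(119,273),(269,256),(204,365),(277,356)]:
    uv=((a[0]+.5)/5-.5+165,(a[1]+.5)/5-.5+170);print(back("top",uv,.075).round(4))
for a in [(634,369),(494,312),(592,268),(522,241)]:
    uv=((a[0]+.5)/4-.5+310,(a[1]+.5)/4-.5+160);print("s",back("scene",uv,.075).round(4))
E
```

```text
top nine [([289.86, 241.44], np.float64(2.4)), ([284.97, 242.56], np.float64(2.3)), ([280.18, 243.72], np.float64(2.1)), ([291.0, 246.32], np.float64(1.9)), ([286.0, 247.32], np.float64(1.9)), ([281.07, 248.61], np.float64(2.3)), ([292.01, 251.32], np.float64(1.9)), ([287.0, 252.31], np.float64(1.8)), ([282.02, 253.31], np.float64(1.8))]
top four [([325.81, 241.65], np.float64(12.3)), ([332.77, 245.42], np.float64(12.1)), ([322.06, 248.65], np.float64(11.4)), ([329.15, 252.45], np.float64(11.6))]
top one [([350.54, 188.88], np.float64(84.8)), ([351.7, 188.01], np.float64(58.8))]
sc nine [([370.52, 190.4], np.float64(1.2))]
sc four [([341.64, 165.49], np.float64(7.1)), ([334.52, 168.12], np.float64(6.8)), ([345.71, 170.92], np.float64(7.1)), ([338.44, 173.65], np.float64(7.2))]
sc one [([270.88, 192.95], np.float64(76.8)), ([288.88, 189.9], np.float64(50.0)), ([281.07, 197.67], np.float64(57.0))]
top wells [([185.96, 212.4], np.float64(26.0)), ([218.57, 221.04], np.float64(58.9)), ([205.55, 223.13], np.float64(31.1)), ([189.37, 224.88], np.float64(55.0)), ([220.48, 240.91], np.float64
[... 891 characters left out ...]
.4], np.float64(15.3)), ([278.81, 144.67], np.float64(13.7)), ([273.38, 143.24], np.float64(2.6)), ([241.75, 146.43], np.float64(3.0)), ([269.07, 146.59], np.float64(3.9)), ([250.72, 154.64], np.float64(16.8)), ([269.07, 152.52], np.float64(14.4)), ([289.87, 158.95], np.float64(7.8)), ([274.82, 158.01], np.float64(2.4)), ([261.09, 159.59], np.float64(4.8)), ([279.63, 161.06], np.float64(2.1)), ([270.29, 161.77], np.float64(2.4)), ([271.19, 167.62], np.float64(20.1)), ([275.23, 164.78], np.float64(2.2))]
[0.5344 0.3667 0.075 ]
[0.5442 0.2819 0.075 ]
[0.4821 0.3159 0.075 ]
[0.4872 0.2749 0.075 ]
s [0.5347 0.3684 0.075 ]
s [0.5455 0.2839 0.075 ]
s [0.4815 0.3193 0.075 ]
s [0.4875 0.2755 0.075 ]
```

```bash
python3 - <<'E'
from blobs import *
from scipy.optimize import least_squares
def fit2(M,P):
    M=np.array(M,float);P=np.array(P)
    mc,pc=M.mean(0),P.mean(0);A=M-mc;B=P-pc
    th=np.arctan2((A[:,0]*B[:,1]-A[:,1]*B[:,0]).sum(),(A*B).sum())
    Rm=np.array([[np.cos(th),-np.sin(th)],[np.sin(th),np.cos(th)]])
    t=pc-Rm@mc;res=(M@Rm.T+t-P)
    return t*1000,np.degrees(th),np.abs(res).max()*1000
W=np.array([[59,42],[59,-42],[1,0],[1,-42]])/1000
t1=[back("top",uv,.075)[:2] for uv in[(189.37,224.88),(218.57,221.04),(205.81,243.02),(220.48,240.91)]]
t2=[back("scene",((a[0]+.5)/4-.5+310,(a[1]+.5)/4-.5+160),.075)[:2] for a in [(634,369),(494,312),(592,268),(522,241)]]
print("heater top",fit2(W,t1),"scene",fit2(W,t2))
nine=[back("top",u,.05)[:2] for u in [(289.86,241.44),(284.97,242.56),(280.18,243.72),(291.0,246.32),(286.0,247.32),(281.07,248.61),(292.01,251.32),(287.0,252.31),(282.02,253.31)]]
d=.0155
print("nine",fit2([(x,y) for x in(d,0,-d) for y in(-d,0,d)],nine))
four=[back("top",u,.05)[:2] for u in[(325.81,241.65),(332.77,245.42),(322.06,248.65),(329.15,252.45)]]
f=.012
print("four",fit2([(f,f),(f,-f),(-f,f),(-f,-f)],four))
fs=[back("scene",u,.05)[:2] for u in[(341.64,165.49),(334.52,168.12),(345.71,170.92),(338.44,173.65)]]
print("four sc",np.mean(fs,0))
print("one",back("top",(351.2,188.45),.05),back("top",(351.7,188.01),.05),back("scene",(281.07,197.67),.05))
for a in [((282.86,184.2),(371.21,225.41)),((298.41,185.29),0)]:pass
sp=[(282.86,184.2),(298.41,185.29),(283.82,203.56),(268.54,204.05),(298.47,204.09)]
ss=[(344.7,233.65),(330.0,224.03),(355.73,217.5),(371.21,225.41),(341.88,209.47)]
for u,s in zip(sp,ss): print("spare",back("top",u,.069)[:2].round(4),back("scene",s,.064)[:2].round(4),tri(u,s))
for u in[(286.2,197.5)]:print("tray",back("top",u,0))
print("label",tri((445.46,231.12),(234.9,136.38)))
l4=[(386.49,223.85),(392.88,224.17),(386.17,230.13),(392.63,230.65)]
print("l4",[back("top",u,.01)[:2].round(4) for u in l4],"l1",back("top",(445.46,231.12),.01))
for u,s in(((442.6,247.5),(247,128.3)),((416.3,246.5),(265.2,145.5)),((389.6,245.4),(289.1,154.7))):print("floor",back("top",u,.004)[:2].round(4),back("scene",s,.004)[:2].round(4),tri(u,s)[0].round(4))
print("button",tri((183.8,267.6),(489.4,208.7)))
E
```

```text
heater top (array([479.82052531, 314.70063345]), np.float64(7.805533502842445), np.float64(0.46226959121309363)) scene (array([481.21792165, 318.31237122]), np.float64(7.433846860804073), np.float64(1.320152409878872))
nine (array([469.41191159,  89.09462056]), np.float64(12.458971505865913), np.float64(1.5607984666997088))
four (array([470.49968531, -31.39271236]), np.float64(-28.120506856207733), np.float64(0.698905686207514))
four sc [ 0.46942621 -0.0320046 ]
one [ 0.64433319 -0.10302394  0.05      ] [ 0.64567601 -0.10453964  0.05      ] [ 0.64462608 -0.10519826  0.05      ]
spare [0.6529 0.0996] [0.6518 0.1   ] (array([0.65324971, 0.10026549, 0.06609216]), np.float64(0.0006983505610129311))
spare [0.6498 0.054 ] [0.6487 0.0545] (array([0.65010235, 0.05461181, 0.06586433]), np.float64(0.0008393832744561834))
spare [0.5954 0.0959] [0.5947 0.0964] (array([0.59581658, 0.09653985, 0.0653907 ]), np.float64(0.0005373330018292354))
spare [0.5939 0.1403] [0.5932 0.1408] (array([0.59431351, 0.14094151, 0.06549116]), np.float64(0.0004192196563064652))
spare [0.594  0.0533] [0.5936 0.054 ] (array([0.59436452, 0.05387338, 0.06486537]), np.float64(0.0006597973262061478))
tray [0.62471854 0.09414895 0.        ]
label (array([ 0.51915648, -0.38914388,  0.0220263 ]), np.float64(0.00014585693035408526))
l4 [array([ 0.5423, -0.2133]), array([ 0.5413, -0.2328]), array([ 0.5231, -0.2117]), array([ 0.5215, -0.2314])] l1 [ 0.52016771 -0.39324166  0.01      ]
floor [ 0.4708 -0.3838] [ 0.4557 -0.3979] [ 0.4709 -0.3787  0.0247]
floor [ 0.4738 -0.3034] [ 0.4828 -0.2994] [ 0.4746 -0.3068 -0.0069]
floor [ 0.4772 -0.222 ] [ 0.4716 -0.2143] [ 0.4748 -0.2175  0.0061]
button (array([0.41259023, 0.36311489, 0.10669158]), np.float64(0.0005555583126251371))
```

```bash
cat > ov.py <<'E'
from h import *
def overlay(c,im,box,k,fn,polys):
    u0,v0,w,h=box
    G=cv2.resize(np.ascontiguousarray(im[v0:v0+h,u0:u0+w,::-1]),None,fx=k,fy=k,interpolation=cv2.INTER_CUBIC)
    for P,col in polys:
        q=(proj(c,P)-[u0,v0]+.5)*k-.5
        cv2.polylines(G,[np.round(q*8).astype(int)],True,col,1,cv2.LINE_AA,3)
    cv2.imwrite(fn,G)
def rect(cx,cy,yaw,x0,x1,y0,y1,z):
    a=np.radians(yaw);r=np.array([[np.cos(a),-np.sin(a)],[np.sin(a),np.cos(a)]])
    p=np.array([[x0,y0],[x1,y0],[x1,y1],[x0,y1]])@r.T+[cx,cy];return np.c_[p,np.full(4,z)]/1000
def circ(cx,cy,rad,z,yaw=0,ox=0,oy=0):
    a=np.radians(yaw);t=np.linspace(0,2*np.pi,40)
    return np.c_[cx+ox*np.cos(a)-oy*np.sin(a)+rad*np.cos(t),cy+ox*np.sin(a)+oy*np.cos(a)+rad*np.sin(t),np.full(40,z)]/1000
E
cat > o1.py <<'E'
from ov import *
it=cv2.imread("pics/top0.png")[:,:,::-1];isc=cv2.imread("pics/scene0.png")[:,:,::-1]
Y=(0,255,255);Rd=(0,0,255);Gn=(0,255,0)
by=-4.0;zf=6;bc=(469.6,-301.7)
P=[]
for o in(-85,0,85):
    P+= [(rect(*bc,by,-31,31,o-31,o+31,zf+11),Y),(rect(*bc,by,-31,31,o-31,o+31,zf),Rd),(rect(*bc,by,36,76,o-31,o+31,zf+11),Gn)]
overlay("top",it,(365,210,105,65),7,"pics/ovbt.png",P)
overlay("scene",isc,(215,110,100,75),7,"pics/ovbs.png",P)
H=(480.3,316.0);hy=7.65;P=[]
for x in(1,59):
    for y in(-42,0,42): P.append((circ(*H,15.5,75,hy,x,y),Rd))
P.append((rect(*H,hy,-95,95,-90,90,0),Y));P.append((rect(*H,hy,-95,-31,-90,90,70),Gn))
overlay("top",it,(165,200,85,85),7,"pics/ovht.png",P)
overlay("scene",isc,(395,180,115,110),6,"pics/ovhs.png",P)
T=(624.7,96);ty=-3.0
P=[(rect(*T,ty,-62,62,-68,68,25),Y),(rect(*T,ty,-62,62,-68,68,0),Gn)]
for x,y in((652.5,100),(649.5,54.3),(595.2,96.2),(593.7,140.6),(593.9,53.7)):P.append((circ(x,y,12,69),Rd))
overlay("top",it,(250,170,70,60),8,"pics/ovtt.png",P)
overlay("scene",isc,(305,195,95,80),7,"pics/ovts.png",P)
E
python3 o1.py
```

```text
(no output)
```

View pics/ovbt.png

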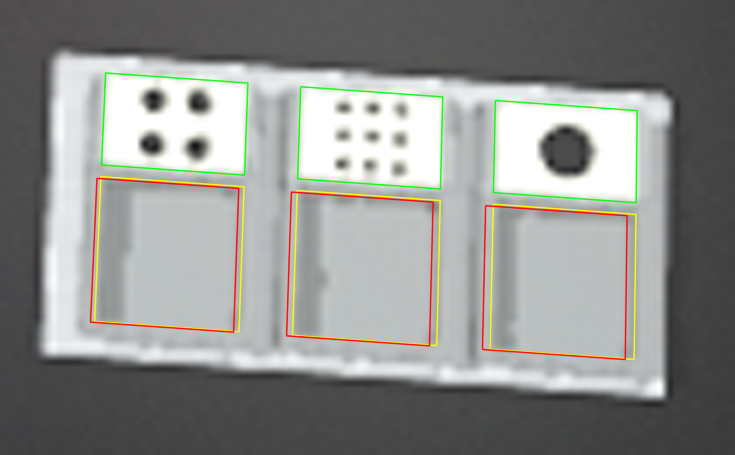

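View pics/ovbs.png

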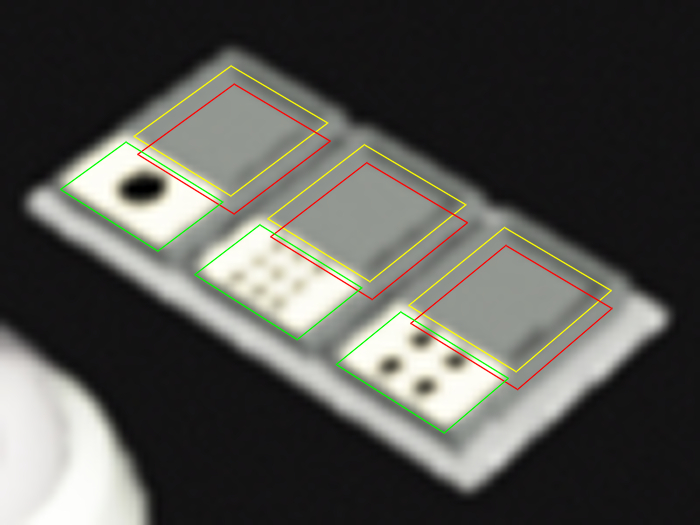

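View pics/ovht.png

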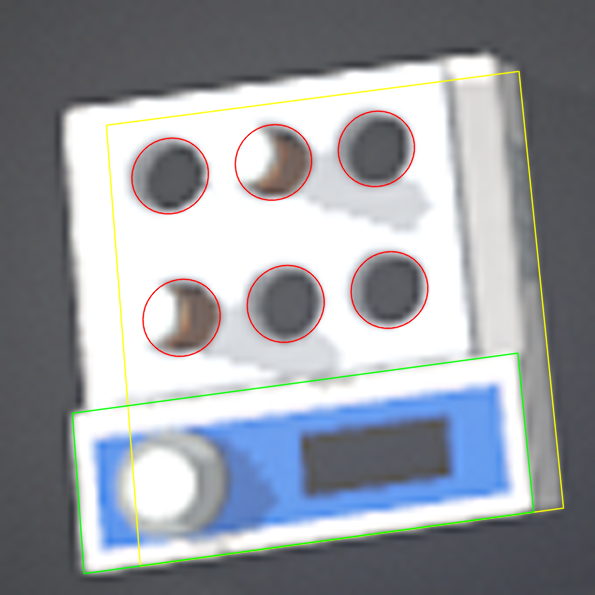

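View pics/ovhs.png

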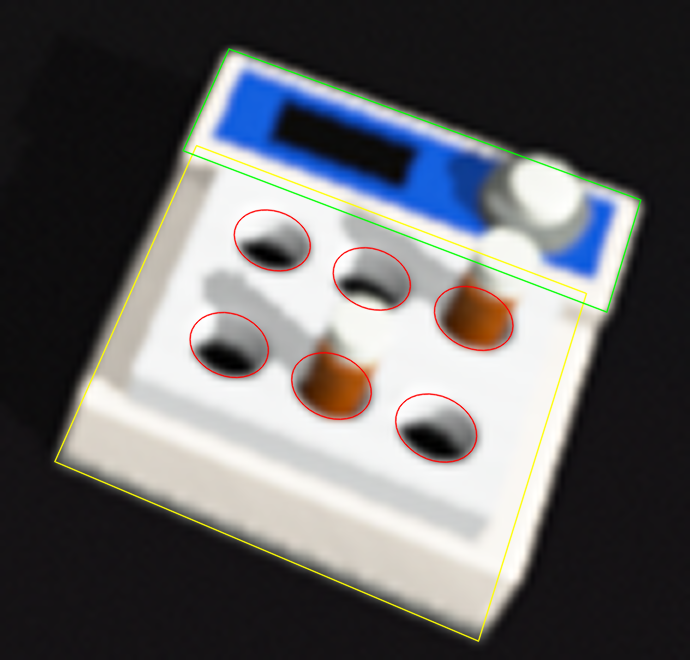

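View pics/ovtt.png

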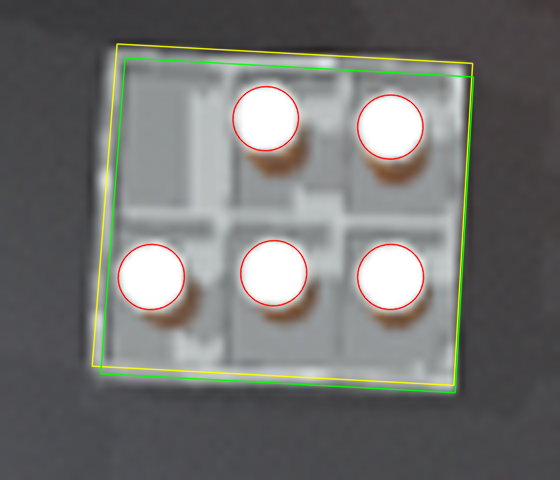

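View pics/ovts.png

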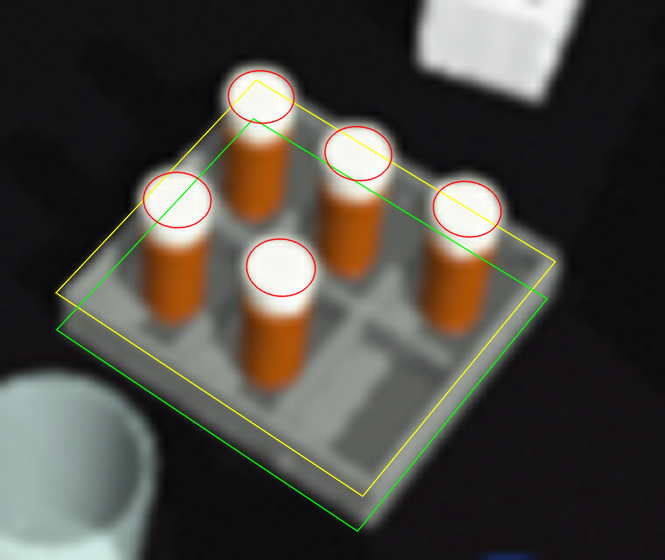

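Request:
send_rows([
  {"dx": 24.5,"dy": -31,"dz": 0,"az": -4.6,"jaw": 45},
  {"dx": 24.5,"dy": -31,"az": -4.6,"jaw": 45},
  {"dx": 24.5,"dy": -31,"az": -4.6,"jaw": 45},
  {"dx": 24.5,"dy": -31,"az": -4.6,"jaw": 45},
  {"dx": 24.5,"dy": -31,"az": -4.6,"jaw": 45},
], force=40)

```text
invalid input
```

Request:
send_rows([
  {"dx": 24.5,"dy": -31,"dz": 0,"ax": 0,"ay": 0,"az": -4.6,"jaw": 45},
  {"dx": 24.5,"dy": -31,"dz": 0,"ax": 0,"ay": 0,"az": -4.6,"jaw": 45},
  {"dx": 24.5,"dy": -31,"dz": 0,"ax": 0,"ay": 0,"az": -4.6,"jaw": 45},
  {"dx": 24.5,"dy": -31,"dz": 0,"ax": 0,"ay": 0,"az": -4.6,"jaw": 45},
  {"dx": 24.5,"dy": -31,"dz": 0,"ax": 0,"ay": 0,"az": -4.6,"jaw": 45},
], force=40)

```text
time_s: 1.62
eef_pos: [0.3498, 0.4528, 0.3041]
eef_rot: [1.166, 2.917, 0.001]
wrist_force: [0.6, -0.2, -0.7]
opening: 0.0449
```

Request:
send_rows([
  {"dx": 24.5,"dy": -31,"dz": 0,"ax": 0,"ay": 0,"az": -4.8,"jaw": 45},
  {"dx": 24.5,"dy": -31,"dz": 0,"ax": 0,"ay": 0,"az": -4.8,"jaw": 45},
  {"dx": 24.5,"dy": -31,"dz": 0,"ax": 0,"ay": 0,"az": -4.8,"jaw": 45},
  {"dx": 24.5,"dy": -31,"dz": 0,"ax": 0,"ay": 0,"az": -4.8,"jaw": 45},
  {"dx": 24.5,"dy": -31,"dz": 0,"ax": 0,"ay": 0,"az": -4.8,"jaw": 45},
])

```text
time_s: 2.03
eef_pos: [0.4723, 0.2977, 0.3043]
eef_rot: [-1.748, -2.61, -0.002]
wrist_force: [0.8, 0.7, 0.6]
opening: 0.0447
```

Request:
send_rows([
  {"dx": 24.5,"dy": -31,"dz": 0,"ax": 0,"ay": 0,"az": -4.8,"jaw": 45},
  {"dx": 24.5,"dy": -31,"dz": 0,"ax": 0,"ay": 0,"az": -4.8,"jaw": 45},
  {"dx": 24.5,"dy": -31,"dz": -30,"ax": 0,"ay": 0,"az": -4.8,"jaw": 45},
  {"dx": 24.5,"dy": -31,"dz": -30,"ax": 0,"ay": 0,"az": -4.8,"jaw": 45},
  {"dx": 24.5,"dy": -31,"dz": -30,"ax": 0,"ay": 0,"az": -4.8,"jaw": 45},
])

```text
time_s: 2.45
eef_pos: [0.5836, 0.1581, 0.2285]
eef_rot: [2.252, 2.189, 0.004]
wrist_force: [0.9, -0.1, 0.9]
opening: 0.0449
```

```bash
python3 - <<'E'
from h import *
st()
E
```

```text
t 2.45 pos [583.6 158.1 228.5] jawdir deg -1.61 z [ 0.003  0.001 -1.   ] f [ 0.9 -0.1  0.9] open 44.9 j [-0.73  0.4   0.48  1.8  -0.22  0.99 -0.18]
```

Request:
send_rows([
  {"dx": 10,"dy": -17.5,"dz": -20,"ax": 0,"ay": 0,"az": 0,"jaw": 45},
  {"dx": 0,"dy": 0,"dz": -35,"ax": 0,"ay": 0,"az": 0,"jaw": 45},
  {"dx": 0,"dy": 0,"dz": -35,"ax": 0,"ay": 0,"az": 0,"jaw": 45},
  {"dx": 0,"dy": 0,"dz": -35,"ax": 0,"ay": 0,"az": 0,"jaw": 45},
  {"dx": 0,"dy": 0,"dz": 0,"ax": 0,"ay": 0,"az": 0,"jaw": 45},
])

```text
time_s: 2.87
eef_pos: [0.5894, 0.141, 0.0976]
eef_rot: [-2.246, -2.193, 0.012]
wrist_force: [-0.2, 0.2, 0.1]
opening: 0.0449
```

Request:
send_rows([
  {"dx": 0,"dy": 0,"dz": 0,"ax": 0,"ay": 0,"az": 0,"jaw": 10},
  {"dx": 0,"dy": 0,"dz": 0,"ax": 0,"ay": 0,"az": 0,"jaw": 10},
  {"dx": 0,"dy": 0,"dz": 0,"ax": 0,"ay": 0,"az": 0,"jaw": 10},
  {"dx": 0,"dy": 0,"dz": 0,"ax": 0,"ay": 0,"az": 0,"jaw": 10},
  {"dx": 0,"dy": 0,"dz": 0,"ax": 0,"ay": 0,"az": 0,"jaw": 10},
])

```text
time_s: 3.28
eef_pos: [0.5929, 0.1421, 0.1051]
eef_rot: [2.247, 2.194, 0.004]
wrist_force: [-0.3, -0.7, 0.7]
opening: 0.023
```

```bash
python3 - <<'E'
from h import *
st()
crop("scene",305,160,110,110,5,"pics/g1.png")
st()
E
```

```text
t 3.28 pos [592.9 142.1 105.1] jawdir deg -1.36 z [ 0.002  0.001 -1.   ] f [-0.3 -0.7  0.7] open 23.0 j [-0.64  0.58  0.42  1.84 -0.33  0.78 -0.07]
t 3.33 pos [592.7 142.1 104.8] jawdir deg -1.37 z [ 0.002  0.001 -1.   ] f [ 0.1  0.5 -0.5] open 23.2 j [-0.64  0.58  0.42  1.84 -0.33  0.78 -0.07]
```

View pics/g1.png

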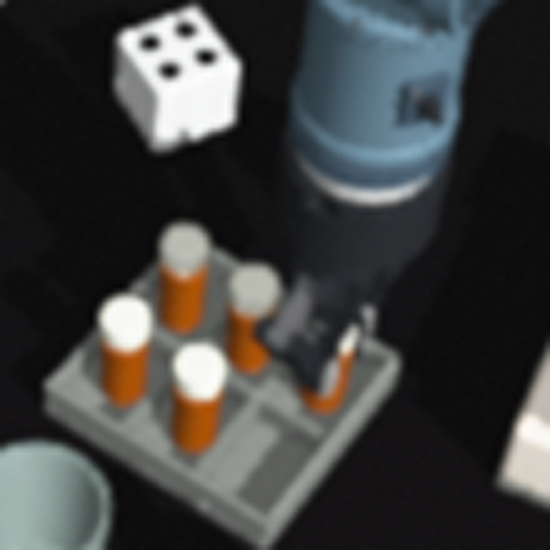

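Request:
send_rows([
  {"dx": 0,"dy": 0,"dz": 25,"ax": 0,"ay": 0,"az": 0,"jaw": 10},
  {"dx": 0,"dy": 0,"dz": 35,"ax": 0,"ay": 0,"az": 0,"jaw": 10},
  {"dx": 0,"dy": 0,"dz": 35,"ax": 0,"ay": 0,"az": 0,"jaw": 10},
  {"dx": 0,"dy": 0,"dz": 35,"ax": 0,"ay": 0,"az": 0,"jaw": 10},
  {"dx": -10,"dy": 37,"dz": 5,"ax": 0,"ay": 0,"az": 1.5,"jaw": 10},
])

```text
time_s: 3.75
eef_pos: [0.589, 0.1682, 0.2471]
eef_rot: [2.227, 2.198, 0.015]
wrist_force: [2.5, -1.8, 0.7]
opening: 0.023
```

Request:
send_rows([
  {"dx": -10,"dy": 37.5,"dz": 0,"ax": 0,"ay": 0,"az": 1.5,"jaw": 10},
  {"dx": -10,"dy": 37.5,"dz": 0,"ax": 0,"ay": 0,"az": 1.5,"jaw": 10},
  {"dx": -10,"dy": 37.5,"dz": 0,"ax": 0,"ay": 0,"az": 1.5,"jaw": 10},
  {"dx": -10,"dy": 37.5,"dz": 0,"ax": 0,"ay": 0,"az": 1.5,"jaw": 10},
  {"dx": -10,"dy": 37.5,"dz": 0,"ax": 0,"ay": 0,"az": 1.5,"jaw": 10},
])

```text
time_s: 4.17
eef_pos: [0.5313, 0.3678, 0.2392]
eef_rot: [-2.067, -2.365, -0.002]
wrist_force: [0.9, 0.1, 0.5]
opening: 0.0229
```

Request:
send_rows([
  {"dx": 0,"dy": 0,"dz": 0,"ax": 0,"ay": 0,"az": 0,"jaw": 10},
  {"dx": 0,"dy": 0,"dz": 0,"ax": 0,"ay": 0,"az": 0,"jaw": 10},
  {"dx": 0,"dy": 0,"dz": 0,"ax": 0,"ay": 0,"az": 0,"jaw": 10},
])

```text
time_s: 4.42
eef_pos: [0.532, 0.3659, 0.2385]
eef_rot: [2.068, 2.364, -0.001]
wrist_force: [0.0, -1.5, -0.2]
opening: 0.023
```

```bash
python3 - <<'E'
from h import *
st()
i=grab_frame("scene");crop("scene",380,140,140,150,4,"pics/g2s.png",i)
i=grab_frame("top");crop("top",165,170,100,110,5,"pics/g2t.png",i)
E
```

```text
t 4.42 pos [532.  365.9 238.5] jawdir deg 7.66 z [ 0.    -0.001 -1.   ] f [ 0.  -1.5 -0.2] open 23.0 j [-0.97  0.46  0.39  1.68 -0.2   1.04 -0.38]
```

View pics/g2s.png

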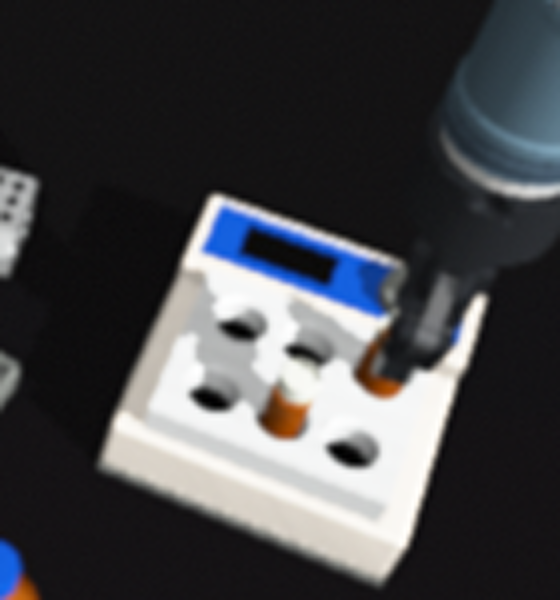

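View pics/g2t.png

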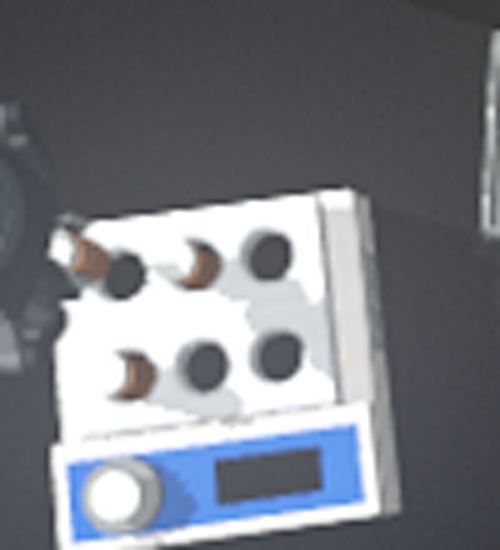

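```bash
python3 - <<'E'
from ov import *
i=cv2.imread("pics/g2t.png")
for c,z in((Y:=(0,255,255),137.5),((0,0,255),202.5)):
    q=(proj("top",circ(532,364.5,12,z))-[165,170]+.5)*5-.5
    cv2.polylines(i,[np.round(q*8).astype(int)],True,c,1,cv2.LINE_AA,3)
cv2.imwrite("pics/g2o.png",cv2.resize(i[170:350,0:250],None,fx=3,fy=3))
E
```

```text
(no output)
```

View pics/g2o.png

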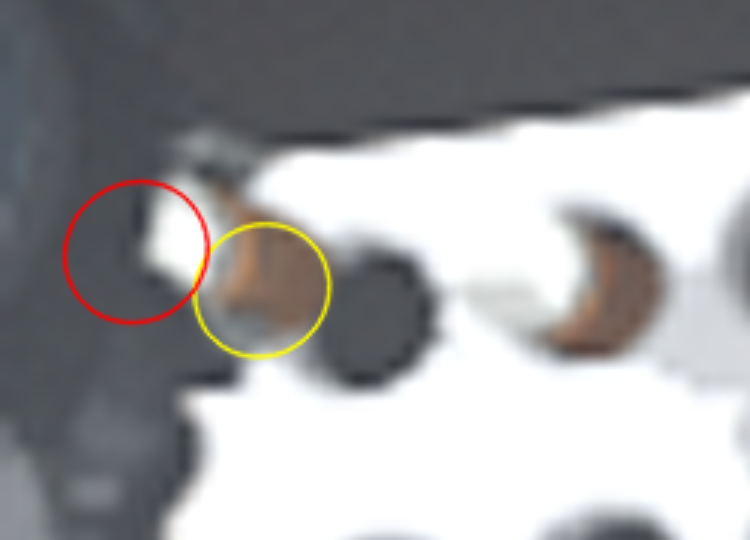

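Request:
send_rows([
  {"dx": 1,"dy": 0,"dz": -25,"ax": 0,"ay": 0,"az": 0,"jaw": 10},
  {"dx": 0,"dy": 0,"dz": -20,"ax": 0,"ay": 0,"az": 0,"jaw": 10},
  {"dx": 0,"dy": 0,"dz": -12,"ax": 0,"ay": 0,"az": 0,"jaw": 10},
  {"dx": 0,"dy": 0,"dz": -8,"ax": 0,"ay": 0,"az": 0,"jaw": 10},
  {"dx": 0,"dy": 0,"dz": -6,"ax": 0,"ay": 0,"az": 0,"jaw": 10},
])

```text
time_s: 4.93
eef_pos: [0.5343, 0.3665, 0.1701]
eef_rot: [-2.071, -2.36, -0.004]
wrist_force: [-0.7, 1.5, 0.2]
opening: 0.023
```

Request:
send_rows([
  {"dx": 0,"dy": 0,"dz": -5,"ax": 0,"ay": 0,"az": 0,"jaw": 10},
  {"dx": 0,"dy": 0,"dz": -4,"ax": 0,"ay": 0,"az": 0,"jaw": 10},
  {"dx": 0,"dy": 0,"dz": -2,"ax": 0,"ay": 0,"az": 0,"jaw": 10},
  {"dx": 0,"dy": 0,"dz": 0,"ax": 0,"ay": 0,"az": 0,"jaw": 10},
  {"dx": 0,"dy": 0,"dz": 0,"ax": 0,"ay": 0,"az": 0,"jaw": 10},
])

```text
time_s: 5.35
eef_pos: [0.5331, 0.3664, 0.156]
eef_rot: [-2.069, -2.364, -0.001]
wrist_force: [0.3, 2.1, -1.1]
opening: 0.023
```

Request:
send_rows([
  {"dx": 0,"dy": 0,"dz": 0,"ax": 0,"ay": 0,"az": 0,"jaw": 42},
  {"dx": 0,"dy": 0,"dz": 0,"ax": 0,"ay": 0,"az": 0,"jaw": 42},
  {"dx": 0,"dy": 0,"dz": 0,"ax": 0,"ay": 0,"az": 0,"jaw": 42},
  {"dx": 0,"dy": 0,"dz": 20,"ax": 0,"ay": 0,"az": 0,"jaw": 42},
  {"dx": 0,"dy": 0,"dz": 35,"ax": 0,"ay": 0,"az": 0,"jaw": 42},
])

```text
time_s: 5.77
eef_pos: [0.5303, 0.3637, 0.2068]
eef_rot: [-2.069, -2.363, 0.018]
wrist_force: [-0.1, 1.0, -0.8]
opening: 0.042
```

```bash
python3 - <<'E'
from h import *
st()
i=grab_frame("scene");crop("scene",380,140,140,150,4,"pics/g3s.png",i)
E
```

```text
t 5.77 pos [530.3 363.7 206.8] jawdir deg 7.59 z [-0.008 -0.008 -1.   ] f [-0.1  1.  -0.8] open 42.0 j [-0.96  0.49  0.38  1.7  -0.21  1.   -0.37]
```

View pics/g3s.png

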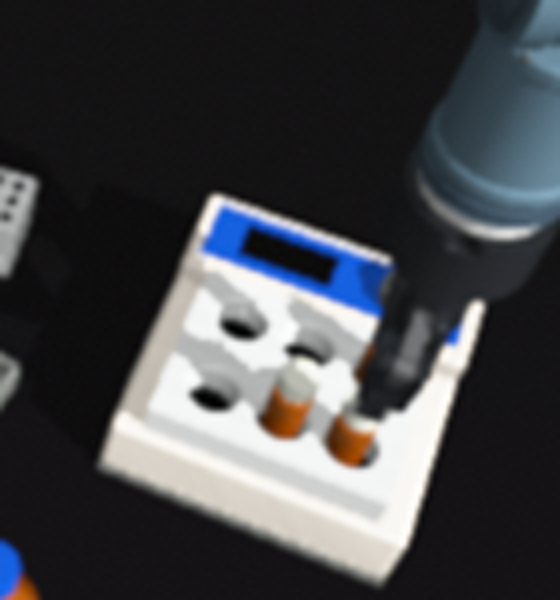

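Request:
send_rows([
  {"dx": 9,"dy": -38.6,"dz": 8,"ax": 0,"ay": 0,"az": -1.4,"jaw": 45},
  {"dx": 9,"dy": -38.6,"dz": 8,"ax": 0,"ay": 0,"az": -1.4,"jaw": 45},
  {"dx": 9,"dy": -38.6,"dz": 0,"ax": 0,"ay": 0,"az": -1.4,"jaw": 45},
  {"dx": 9,"dy": -38.6,"dz": 0,"ax": 0,"ay": 0,"az": -1.4,"jaw": 45},
  {"dx": 9,"dy": -38.6,"dz": -10,"ax": 0,"ay": 0,"az": -1.4,"jaw": 45},
])

```text
time_s: 6.23
eef_pos: [0.5802, 0.1712, 0.2201]
eef_rot: [2.209, 2.23, 0.008]
wrist_force: [1.0, 1.5, -0.9]
opening: 0.0448
```

Request:
send_rows([
  {"dx": 9,"dy": -38.6,"dz": -10,"ax": 0,"ay": 0,"az": -1.4,"jaw": 45},
  {"dx": 8,"dy": -38.6,"dz": -10,"ax": 0,"ay": 0,"az": -1.4,"jaw": 45},
  {"dx": 0,"dy": 0,"dz": -15,"ax": 0,"ay": 0,"az": 0,"jaw": 45},
  {"dx": 0,"dy": 0,"dz": 0,"ax": 0,"ay": 0,"az": 0,"jaw": 45},
  {"dx": 0,"dy": 0,"dz": 0,"ax": 0,"ay": 0,"az": 0,"jaw": 45},
])

```text
time_s: 6.65
eef_pos: [0.5947, 0.0949, 0.1817]
eef_rot: [-2.265, -2.176, 0.003]
wrist_force: [0.8, 0.3, 0.6]
opening: 0.0451
```

```bash
python3 - <<'E'
from h import *
st()
E
```

```text
t 6.65 pos [594.7  94.9 181.7] jawdir deg -2.3 z [-0.002 -0.    -1.   ] f [0.8 0.3 0.6] open 45.1 j [-0.62  0.47  0.49  1.83 -0.27  0.91 -0.05]
```

Request:
send_rows([
  {"dx": 0.5,"dy": 1.5,"dz": -30,"ax": 0,"ay": 0,"az": 0,"jaw": 45},
  {"dx": 0,"dy": 0,"dz": -25,"ax": 0,"ay": 0,"az": 0,"jaw": 45},
  {"dx": 0,"dy": 0,"dz": -15,"ax": 0,"ay": 0,"az": 0,"jaw": 45},
  {"dx": 0,"dy": 0,"dz": -7,"ax": 0,"ay": 0,"az": 0,"jaw": 45},
  {"dx": 0,"dy": 0,"dz": 0,"ax": 0,"ay": 0,"az": 0,"jaw": 30},
])

```text
time_s: 7.07
eef_pos: [0.5947, 0.0994, 0.1042]
eef_rot: [-2.259, -2.181, 0.003]
wrist_force: [-0.1, 0.5, -0.5]
opening: 0.0339
```

Request:
send_rows([
  {"dx": 0,"dy": 0,"dz": 0,"ax": 0,"ay": 0,"az": 0,"jaw": 10},
  {"dx": 0,"dy": 0,"dz": 0,"ax": 0,"ay": 0,"az": 0,"jaw": 10},
  {"dx": 0,"dy": 0,"dz": 0,"ax": 0,"ay": 0,"az": 0,"jaw": 10},
  {"dx": 0,"dy": 0,"dz": 0,"ax": 0,"ay": 0,"az": 0,"jaw": 10},
])

```text
time_s: 7.4
eef_pos: [0.5965, 0.0977, 0.1066]
eef_rot: [2.263, 2.178, 0.003]
wrist_force: [-0.5, 0.8, -0.8]
opening: 0.0233
```

Request:
send_rows([
  {"dx": 0,"dy": 0,"dz": 25,"ax": 0,"ay": 0,"az": 0,"jaw": 10},
  {"dx": 0,"dy": 0,"dz": 35,"ax": 0,"ay": 0,"az": 0,"jaw": 10},
  {"dx": 0,"dy": 0,"dz": 35,"ax": 0,"ay": 0,"az": 0,"jaw": 10},
  {"dx": -5,"dy": 15,"dz": 30,"ax": 0,"ay": 0,"az": 1.5,"jaw": 10},
  {"dx": -10,"dy": 35,"dz": 0,"ax": 0,"ay": 0,"az": 1.5,"jaw": 10},
])

```text
time_s: 7.82
eef_pos: [0.587, 0.1405, 0.2392]
eef_rot: [2.21, 2.217, 0.019]
wrist_force: [1.8, -0.3, 0.3]
opening: 0.0233
```

Request:
send_rows([
  {"dx": -10,"dy": 38,"dz": 0,"ax": 0,"ay": 0,"az": 2,"jaw": 10},
  {"dx": -10,"dy": 38,"dz": 0,"ax": 0,"ay": 0,"az": 2,"jaw": 10},
  {"dx": -10,"dy": 38,"dz": 0,"ax": 0,"ay": 0,"az": 2,"jaw": 10},
  {"dx": -7,"dy": 21.7,"dz": 0,"ax": 0,"ay": 0,"az": 0.8,"jaw": 10},
  {"dx": 0,"dy": 0,"dz": -15,"ax": 0,"ay": 0,"az": 0,"jaw": 10},
])

```text
time_s: 8.23
eef_pos: [0.5422, 0.2938, 0.2188]
eef_rot: [-2.052, -2.375, -0.016]
wrist_force: [-0.3, 1.5, 0.1]
opening: 0.0226
```

Request:
send_rows([
  {"dx": 0,"dy": 0,"dz": -10,"ax": 0,"ay": 0,"az": 0,"jaw": 10},
  {"dx": 0,"dy": 0,"dz": 0,"ax": 0,"ay": 0,"az": 0,"jaw": 10},
  {"dx": 0,"dy": 0,"dz": 0,"ax": 0,"ay": 0,"az": 0,"jaw": 10},
])

```text
time_s: 8.48
eef_pos: [0.5437, 0.2808, 0.2046]
eef_rot: [2.072, 2.361, -0.004]
wrist_force: [0.5, 0.4, -0.4]
opening: 0.023
```

```bash
python3 - <<'E'
from h import *
st()
E
```

```text
t 8.48 pos [543.7 280.8 204.6] jawdir deg 7.45 z [-0.001 -0.002 -1.   ] f [ 0.5  0.4 -0.4] open 23.0 j [-0.87  0.44  0.41  1.79 -0.21  0.96 -0.25]
```

Request:
send_rows([
  {"dx": 0,"dy": 0,"dz": -5,"ax": 0,"ay": 0,"az": 0,"jaw": 10},
  {"dx": 0,"dy": 0,"dz": -5,"ax": 0,"ay": 0,"az": 0,"jaw": 10},
  {"dx": 0,"dy": 0,"dz": 0,"ax": 0,"ay": 0,"az": 0,"jaw": 10},
])

```text
time_s: 8.73
eef_pos: [0.5437, 0.2818, 0.1945]
eef_rot: [-2.071, -2.362, 0.002]
wrist_force: [0.3, -1.2, -0.6]
opening: 0.023
```

Request:
send_rows([
  {"dx": 0.5,"dy": 1.5,"dz": -8,"ax": 0,"ay": 0,"az": 0,"jaw": 10},
  {"dx": 0,"dy": 0,"dz": -8,"ax": 0,"ay": 0,"az": 0,"jaw": 10},
  {"dx": 0,"dy": 0,"dz": -7,"ax": 0,"ay": 0,"az": 0,"jaw": 10},
  {"dx": 0,"dy": 0,"dz": -6,"ax": 0,"ay": 0,"az": 0,"jaw": 10},
  {"dx": 0,"dy": 0,"dz": -4,"ax": 0,"ay": 0,"az": 0,"jaw": 10},
])

```text
time_s: 9.15
eef_pos: [0.5435, 0.2845, 0.1608]
eef_rot: [-2.068, -2.364, 0.003]
wrist_force: [-0.3, -1.0, -0.1]
opening: 0.0229
```

Request:
send_rows([
  {"dx": 0,"dy": 0,"dz": -3,"ax": 0,"ay": 0,"az": 0,"jaw": 10},
  {"dx": 0,"dy": 0,"dz": -1,"ax": 0,"ay": 0,"az": 0,"jaw": 10},
  {"dx": 0,"dy": 0,"dz": 0,"ax": 0,"ay": 0,"az": 0,"jaw": 10},
])

```text
time_s: 9.4
eef_pos: [0.544, 0.2846, 0.158]
eef_rot: [-2.069, -2.364, 0.001]
wrist_force: [-0.7, -0.2, -0.1]
opening: 0.0235
```

Request:
send_rows([
  {"dx": 0,"dy": 0,"dz": -1,"ax": 0,"ay": 0,"az": 0,"jaw": 42},
  {"dx": 0,"dy": 0,"dz": 0,"ax": 0,"ay": 0,"az": 0,"jaw": 42},
  {"dx": 0,"dy": 0,"dz": 0,"ax": 0,"ay": 0,"az": 0,"jaw": 42},
  {"dx": 0,"dy": 0,"dz": 20,"ax": 0,"ay": 0,"az": 0,"jaw": 42},
  {"dx": 0,"dy": 0,"dz": 35,"ax": 0,"ay": 0,"az": 0,"jaw": 42},
])

```text
time_s: 9.82
eef_pos: [0.5411, 0.2834, 0.2086]
eef_rot: [-2.067, -2.363, 0.015]
wrist_force: [0.2, 0.7, 0.0]
opening: 0.0417
```

Request:
send_rows([
  {"dx": 8.3,"dy": -38.4,"dz": 8,"ax": 0,"ay": 0,"az": -1.6,"jaw": 45},
  {"dx": 8.3,"dy": -38.4,"dz": 8,"ax": 0,"ay": 0,"az": -1.6,"jaw": 45},
  {"dx": 8.3,"dy": -38.4,"dz": 0,"ax": 0,"ay": 0,"az": -1.6,"jaw": 45},
  {"dx": 8.3,"dy": -38.4,"dz": -10,"ax": 0,"ay": 0,"az": -1.6,"jaw": 45},
  {"dx": 8.3,"dy": -38.4,"dz": -10,"ax": 0,"ay": 0,"az": -1.6,"jaw": 45},
])

```text
time_s: 10.23
eef_pos: [0.5869, 0.0912, 0.21]
eef_rot: [2.229, 2.212, 0.006]
wrist_force: [0.9, -0.0, -1.1]
opening: 0.045
```

Request:
send_rows([
  {"dx": 8.3,"dy": -37,"dz": -10,"ax": 0,"ay": 0,"az": -1.6,"jaw": 45},
  {"dx": 0,"dy": 0,"dz": -15,"ax": 0,"ay": 0,"az": 0,"jaw": 45},
  {"dx": 0,"dy": 0,"dz": 0,"ax": 0,"ay": 0,"az": 0,"jaw": 45},
  {"dx": 0,"dy": 0,"dz": 0,"ax": 0,"ay": 0,"az": 0,"jaw": 45},
])

```text
time_s: 10.57
eef_pos: [0.5935, 0.0552, 0.1828]
eef_rot: [-2.26, -2.18, 0.002]
wrist_force: [-1.0, 1.0, -0.2]
opening: 0.0449
```

```bash
python3 - <<'E'
from h import *
st()
i=grab_frame("scene");crop("scene",300,140,210,150,3.8,"pics/g4s.png",i)
i=grab_frame("top");cv2.imwrite("pics/g4t.png",i[:,:,::-1])
st()
E
```

```text
t 10.57 pos [593.5  55.2 182.8] jawdir deg -2.06 z [-0.002  0.    -1.   ] f [-1.   1.  -0.2] open 44.9 j [-0.57  0.46  0.5   1.85 -0.27  0.91  0.02]
t 10.67 pos [594.3  57.5 183.9] jawdir deg -1.84 z [ 0.001  0.001 -1.   ] f [ 0.  -0.5  0.2] open 44.6 j [-0.57  0.45  0.5   1.85 -0.27  0.91  0.02]
```

View pics/g4s.png

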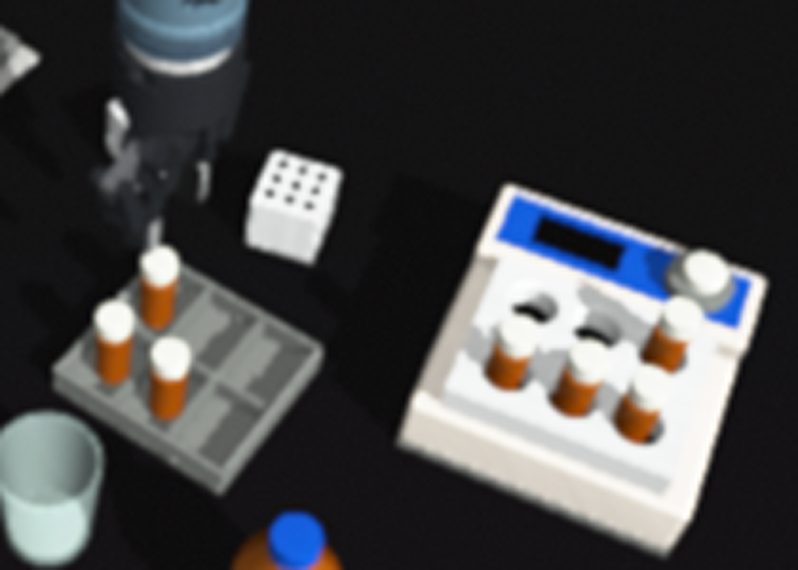

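View pics/g4t.png

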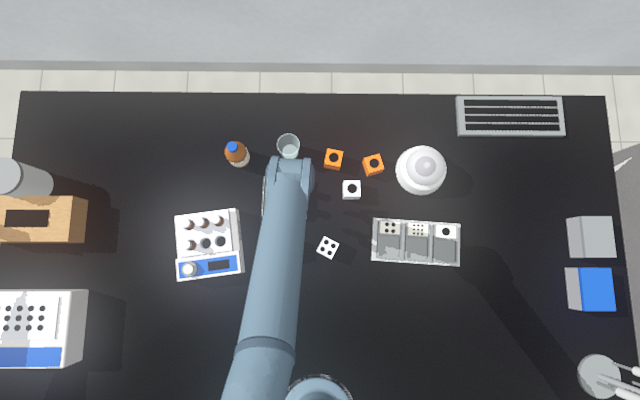

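Request:
send_rows([
  {"dx": -0.5,"dy": -3,"dz": -30,"ax": 0,"ay": 0,"az": 0,"jaw": 45},
  {"dx": 0,"dy": 0,"dz": -25,"ax": 0,"ay": 0,"az": 0,"jaw": 45},
  {"dx": 0,"dy": 0,"dz": -15,"ax": 0,"ay": 0,"az": 0,"jaw": 45},
  {"dx": 0,"dy": 0,"dz": -8,"ax": 0,"ay": 0,"az": 0,"jaw": 45},
  {"dx": 0,"dy": 0,"dz": 0,"ax": 0,"ay": 0,"az": 0,"jaw": 45},
])

```text
time_s: 11.08
eef_pos: [0.5925, 0.0546, 0.104]
eef_rot: [-2.255, -2.185, 0.003]
wrist_force: [-0.8, -0.3, 0.7]
opening: 0.0447
```

Request:
send_rows([
  {"dx": 0,"dy": 0,"dz": 0,"ax": 0,"ay": 0,"az": 0,"jaw": 30},
  {"dx": 0,"dy": 0,"dz": 0,"ax": 0,"ay": 0,"az": 0,"jaw": 10},
  {"dx": 0,"dy": 0,"dz": 0,"ax": 0,"ay": 0,"az": 0,"jaw": 10},
  {"dx": 0,"dy": 0,"dz": 0,"ax": 0,"ay": 0,"az": 0,"jaw": 10},
  {"dx": 0,"dy": 0,"dz": 0,"ax": 0,"ay": 0,"az": 0,"jaw": 10},
])

```text
time_s: 11.5
eef_pos: [0.5945, 0.0529, 0.1067]
eef_rot: [2.259, 2.182, 0.004]
wrist_force: [0.1, 0.6, 3.5]
opening: 0.0228
```

Request:
send_rows([
  {"dx": 0,"dy": 0,"dz": 25,"ax": 0,"ay": 0,"az": 0,"jaw": 10},
  {"dx": 0,"dy": 0,"dz": 35,"ax": 0,"ay": 0,"az": 0,"jaw": 10},
  {"dx": 0,"dy": 0,"dz": 35,"ax": 0,"ay": 0,"az": 0,"jaw": 10},
  {"dx": -8,"dy": 18,"dz": 30,"ax": 0,"ay": 0,"az": 1,"jaw": 10},
  {"dx": -14,"dy": 34,"dz": 5,"ax": 0,"ay": 0,"az": 1.2,"jaw": 10},
])

```text
time_s: 11.92
eef_pos: [0.5767, 0.0985, 0.2426]
eef_rot: [2.222, 2.207, 0.015]
wrist_force: [0.9, 0.6, 0.4]
opening: 0.023
```

Request:
send_rows([
  {"dx": -15,"dy": 36,"dz": 0,"ax": 0,"ay": 0,"az": 1.3,"jaw": 10},
  {"dx": -15,"dy": 36,"dz": 0,"ax": 0,"ay": 0,"az": 1.3,"jaw": 10},
  {"dx": -15,"dy": 36,"dz": 0,"ax": 0,"ay": 0,"az": 1.3,"jaw": 10},
  {"dx": -15,"dy": 36,"dz": 0,"ax": 0,"ay": 0,"az": 1.3,"jaw": 10},
  {"dx": -15,"dy": 36,"dz": 0,"ax": 0,"ay": 0,"az": 1.3,"jaw": 10},
])

```text
time_s: 12.33
eef_pos: [0.4954, 0.286, 0.2357]
eef_rot: [-2.087, -2.348, -0.001]
wrist_force: [-0.4, 0.3, -0.3]
opening: 0.0229
```

Request:
send_rows([
  {"dx": -16,"dy": 30.6,"dz": 0,"ax": 0,"ay": 0,"az": 1,"jaw": 10},
  {"dx": 0,"dy": 0,"dz": -20,"ax": 0,"ay": 0,"az": 0,"jaw": 10},
  {"dx": 0,"dy": 0,"dz": -15,"ax": 0,"ay": 0,"az": 0,"jaw": 10},
  {"dx": 0,"dy": 0,"dz": -5,"ax": 0,"ay": 0,"az": 0,"jaw": 10},
  {"dx": 0,"dy": 0,"dz": 0,"ax": 0,"ay": 0,"az": 0,"jaw": 10},
])

```text
time_s: 12.75
eef_pos: [0.4794, 0.3142, 0.1937]
eef_rot: [-2.067, -2.365, 0.006]
wrist_force: [-0.3, 0.3, 1.0]
opening: 0.0232
```

Request:
send_rows([
  {"dx": 0,"dy": 0,"dz": 0,"ax": 0,"ay": 0,"az": 0,"jaw": 10},
  {"dx": 0,"dy": 0,"dz": 0,"ax": 0,"ay": 0,"az": 0,"jaw": 10},
])

```text
time_s: 12.92
eef_pos: [0.4815, 0.3147, 0.1963]
eef_rot: [2.069, 2.364, 0.003]
wrist_force: [0.0, 0.6, -0.7]
opening: 0.0232
```

```bash
python3 - <<'E'
from h import *
st()
E
```

```text
t 12.92 pos [481.5 314.7 196.3] jawdir deg 7.61 z [ 0.002  0.001 -1.   ] f [ 0.   0.6 -0.7] open 23.2 j [-0.98  0.38  0.39  1.89 -0.18  0.9  -0.37]
```

Request:
send_rows([
  {"dx": 0,"dy": 1,"dz": -10,"ax": 0,"ay": 0,"az": 0,"jaw": 10},
  {"dx": 0,"dy": 0,"dz": -9,"ax": 0,"ay": 0,"az": 0,"jaw": 10},
  {"dx": 0,"dy": 0,"dz": -7,"ax": 0,"ay": 0,"az": 0,"jaw": 10},
  {"dx": 0,"dy": 0,"dz": -6,"ax": 0,"ay": 0,"az": 0,"jaw": 10},
  {"dx": 0,"dy": 0,"dz": -4,"ax": 0,"ay": 0,"az": 0,"jaw": 10},
])

```text
time_s: 13.33
eef_pos: [0.4798, 0.3158, 0.1578]
eef_rot: [-2.067, -2.366, 0.003]
wrist_force: [0.8, -0.5, 0.1]
opening: 0.0233
```

Request:
send_rows([
  {"dx": 0,"dy": 0,"dz": -3,"ax": 0,"ay": 0,"az": 0,"jaw": 10},
  {"dx": 0,"dy": 0,"dz": 0,"ax": 0,"ay": 0,"az": 0,"jaw": 10},
  {"dx": 0,"dy": 0,"dz": 0,"ax": 0,"ay": 0,"az": 0,"jaw": 10},
])

```text
time_s: 13.58
eef_pos: [0.4803, 0.3161, 0.1567]
eef_rot: [-2.067, -2.365, 0.002]
wrist_force: [-1.9, -1.3, 4.4]
opening: 0.023
```

Request:
send_rows([
  {"dx": 0,"dy": 0,"dz": 0,"ax": 0,"ay": 0,"az": 0,"jaw": 42},
  {"dx": 0,"dy": 0,"dz": 0,"ax": 0,"ay": 0,"az": 0,"jaw": 42},
  {"dx": 0,"dy": 0,"dz": 0,"ax": 0,"ay": 0,"az": 0,"jaw": 42},
  {"dx": 0,"dy": 0,"dz": 20,"ax": 0,"ay": 0,"az": 0,"jaw": 42},
  {"dx": 0,"dy": 0,"dz": 35,"ax": 0,"ay": 0,"az": 0,"jaw": 42},
])

```text
time_s: 14.0
eef_pos: [0.4775, 0.3146, 0.2073]
eef_rot: [-2.066, -2.365, 0.016]
wrist_force: [0.1, 0.6, 1.0]
opening: 0.0419
```

Request:
send_rows([
  {"dx": 21.4,"dy": -27,"dz": 12,"ax": 0,"ay": 0,"az": -1.2,"jaw": 45},
  {"dx": 21.4,"dy": -27,"dz": 12,"ax": 0,"ay": 0,"az": -1.2,"jaw": 45},
  {"dx": 21.4,"dy": -27,"dz": 0,"ax": 0,"ay": 0,"az": -1.2,"jaw": 45},
  {"dx": 21.4,"dy": -27,"dz": 0,"ax": 0,"ay": 0,"az": -1.2,"jaw": 45},
  {"dx": 21.4,"dy": -27,"dz": -10,"ax": 0,"ay": 0,"az": -1.2,"jaw": 45},
])

```text
time_s: 14.42
eef_pos: [0.5899, 0.1807, 0.2278]
eef_rot: [2.187, 2.253, 0.009]
wrist_force: [0.9, 0.1, 0.2]
opening: 0.0449
```

Request:
send_rows([
  {"dx": 21.4,"dy": -27,"dz": -10,"ax": 0,"ay": 0,"az": -1.2,"jaw": 45},
  {"dx": 21.4,"dy": -27,"dz": -10,"ax": 0,"ay": 0,"az": -1.2,"jaw": 45},
  {"dx": 21.4,"dy": -27,"dz": -10,"ax": 0,"ay": 0,"az": -1.2,"jaw": 45},
  {"dx": 0,"dy": 0,"dz": 0,"ax": 0,"ay": 0,"az": 0,"jaw": 45},
  {"dx": 0,"dy": 0,"dz": 0,"ax": 0,"ay": 0,"az": 0,"jaw": 45},
])

```text
time_s: 14.83
eef_pos: [0.6523, 0.096, 0.1941]
eef_rot: [2.263, 2.177, -0.004]
wrist_force: [0.7, 1.2, -1.3]
opening: 0.0447
```

Request:
send_rows([
  {"dx": 0,"dy": 0,"dz": 0,"ax": 0,"ay": 0,"az": 0,"jaw": 45},
  {"dx": 0,"dy": 0,"dz": 0,"ax": 0,"ay": 0,"az": 0,"jaw": 45},
])

```text
time_s: 15.0
eef_pos: [0.6512, 0.1024, 0.1952]
eef_rot: [-2.254, -2.187, -0.001]
wrist_force: [-0.6, 0.4, -0.4]
opening: 0.045
```

```bash
python3 - <<'E'
from h import *
st()
i=grab_frame("scene");crop("scene",300,140,210,150,3.8,"pics/g5s.png",i)
E
```

```text
t 15.0 pos [651.2 102.4 195.2] jawdir deg -1.73 z [-0.     0.001 -1.   ] f [-0.6  0.4 -0.4] open 45.0 j [-0.58  0.55  0.48  1.68 -0.29  0.99 -0.03]
```

View pics/g5s.png

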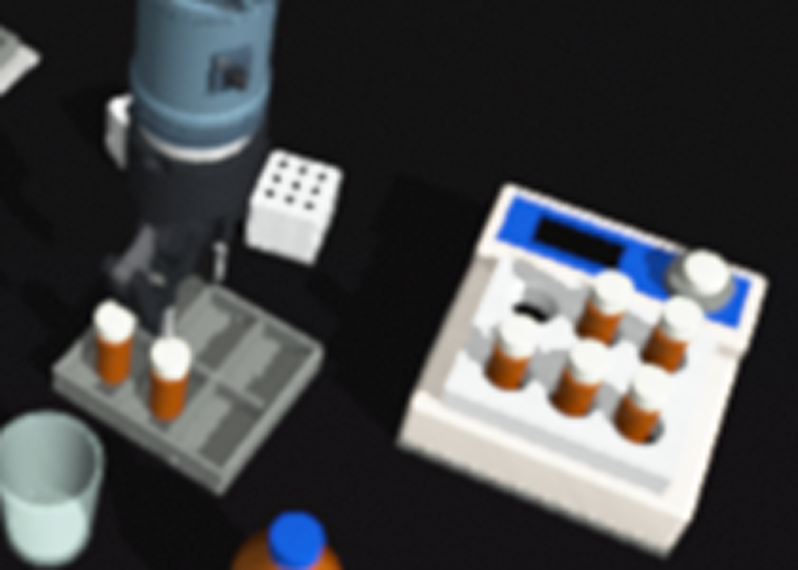

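Request:
send_rows([
  {"dx": 1,"dy": -1.5,"dz": -35,"ax": 0,"ay": 0,"az": 0,"jaw": 45},
  {"dx": 0,"dy": 0,"dz": -30,"ax": 0,"ay": 0,"az": 0,"jaw": 45},
  {"dx": 0,"dy": 0,"dz": -17,"ax": 0,"ay": 0,"az": 0,"jaw": 45},
  {"dx": 0,"dy": 0,"dz": -8,"ax": 0,"ay": 0,"az": 0,"jaw": 45},
  {"dx": 0,"dy": 0,"dz": 0,"ax": 0,"ay": 0,"az": 0,"jaw": 45},
])

```text
time_s: 15.47
eef_pos: [0.6506, 0.1005, 0.1031]
eef_rot: [-2.253, -2.185, 0.005]
wrist_force: [-0.7, -0.3, -0.2]
opening: 0.0451
```

Request:
send_rows([
  {"dx": 0,"dy": 0,"dz": 0,"ax": 0,"ay": 0,"az": 0,"jaw": 30},
  {"dx": 0,"dy": 0,"dz": 0,"ax": 0,"ay": 0,"az": 0,"jaw": 10},
  {"dx": 0,"dy": 0,"dz": 0,"ax": 0,"ay": 0,"az": 0,"jaw": 10},
  {"dx": 0,"dy": 0,"dz": 0,"ax": 0,"ay": 0,"az": 0,"jaw": 10},
  {"dx": 0,"dy": 0,"dz": 0,"ax": 0,"ay": 0,"az": 0,"jaw": 10},
])

```text
time_s: 15.88
eef_pos: [0.6538, 0.099, 0.107]
eef_rot: [2.257, 2.184, 0.004]
wrist_force: [0.6, 1.0, 2.2]
opening: 0.0228
```

Request:
send_rows([
  {"dx": 0,"dy": 0,"dz": 25,"ax": 0,"ay": 0,"az": 0,"jaw": 10},
  {"dx": 0,"dy": 0,"dz": 35,"ax": 0,"ay": 0,"az": 0,"jaw": 10},
  {"dx": 0,"dy": 0,"dz": 35,"ax": 0,"ay": 0,"az": 0,"jaw": 10},
  {"dx": -12,"dy": 12,"dz": 30,"ax": 0,"ay": 0,"az": 1,"jaw": 10},
  {"dx": -25,"dy": 26,"dz": 5,"ax": 0,"ay": 0,"az": 1.4,"jaw": 10},
])

```text
time_s: 16.3
eef_pos: [0.6221, 0.1309, 0.2435]
eef_rot: [2.213, 2.213, 0.018]
wrist_force: [2.1, 0.1, 0.7]
opening: 0.0227
```

Request:
send_rows([
  {"dx": -28,"dy": 29,"dz": 0,"ax": 0,"ay": 0,"az": 1.6,"jaw": 10},
  {"dx": -28,"dy": 29,"dz": 0,"ax": 0,"ay": 0,"az": 1.6,"jaw": 10},
  {"dx": -28,"dy": 29,"dz": 0,"ax": 0,"ay": 0,"az": 1.6,"jaw": 10},
  {"dx": -27,"dy": 28,"dz": 0,"ax": 0,"ay": 0,"az": 1.4,"jaw": 10},
  {"dx": -19,"dy": 21.7,"dz": 0,"ax": 0,"ay": 0,"az": 0.8,"jaw": 10},
])

```text
time_s: 16.72
eef_pos: [0.4825, 0.2762, 0.2356]
eef_rot: [-2.065, -2.365, -0.001]
wrist_force: [0.0, 1.4, -0.4]
opening: 0.0233
```

Request:
send_rows([
  {"dx": 0,"dy": 0,"dz": -20,"ax": 0,"ay": 0,"az": 0,"jaw": 10},
  {"dx": 0,"dy": 0,"dz": -15,"ax": 0,"ay": 0,"az": 0,"jaw": 10},
  {"dx": 0,"dy": 0,"dz": -5,"ax": 0,"ay": 0,"az": 0,"jaw": 10},
  {"dx": 0,"dy": 0,"dz": 0,"ax": 0,"ay": 0,"az": 0,"jaw": 10},
  {"dx": 0,"dy": 0,"dz": 0,"ax": 0,"ay": 0,"az": 0,"jaw": 10},
])

```text
time_s: 17.13
eef_pos: [0.4862, 0.2728, 0.1956]
eef_rot: [2.073, 2.36, 0.0]
wrist_force: [0.7, 0.7, -0.7]
opening: 0.023
```

```bash
python3 - <<'E'
from h import *
st()
E
```

```text
t 17.13 pos [486.2 272.8 195.6] jawdir deg 7.43 z [ 0. -0. -1.] f [ 0.7  0.7 -0.7] open 23.0 j [-0.94  0.35  0.41  1.93 -0.18  0.89 -0.3 ]
```

Request:
send_rows([
  {"dx": 0.5,"dy": 1,"dz": -10,"ax": 0,"ay": 0,"az": 0,"jaw": 10},
  {"dx": 0,"dy": 0,"dz": -9,"ax": 0,"ay": 0,"az": 0,"jaw": 10},
  {"dx": 0,"dy": 0,"dz": -7,"ax": 0,"ay": 0,"az": 0,"jaw": 10},
  {"dx": 0,"dy": 0,"dz": -6,"ax": 0,"ay": 0,"az": 0,"jaw": 10},
  {"dx": 0,"dy": 0,"dz": -4,"ax": 0,"ay": 0,"az": 0,"jaw": 10},
])

```text
time_s: 17.55
eef_pos: [0.4857, 0.2741, 0.158]
eef_rot: [-2.071, -2.362, 0.003]
wrist_force: [-0.7, -1.5, -1.1]
opening: 0.0228
```

Request:
send_rows([
  {"dx": 0,"dy": 0,"dz": -2,"ax": 0,"ay": 0,"az": 0,"jaw": 10},
  {"dx": 0,"dy": 0,"dz": 0,"ax": 0,"ay": 0,"az": 0,"jaw": 10},
  {"dx": 0,"dy": 0,"dz": 0,"ax": 0,"ay": 0,"az": 0,"jaw": 10},
])

```text
time_s: 17.8
eef_pos: [0.4863, 0.2745, 0.1573]
eef_rot: [2.071, 2.362, 0.0]
wrist_force: [0.3, 0.1, -0.1]
opening: 0.0231
```

Request:
send_rows([
  {"dx": 0,"dy": 0,"dz": 0,"ax": 0,"ay": 0,"az": 0,"jaw": 42},
  {"dx": 0,"dy": 0,"dz": 0,"ax": 0,"ay": 0,"az": 0,"jaw": 42},
  {"dx": 0,"dy": 0,"dz": 0,"ax": 0,"ay": 0,"az": 0,"jaw": 42},
  {"dx": 0,"dy": 0,"dz": 20,"ax": 0,"ay": 0,"az": 0,"jaw": 42},
  {"dx": 0,"dy": 0,"dz": 35,"ax": 0,"ay": 0,"az": 0,"jaw": 42},
])

```text
time_s: 18.22
eef_pos: [0.4831, 0.273, 0.2088]
eef_rot: [-2.069, -2.361, 0.015]
wrist_force: [0.5, 1.0, -0.4]
opening: 0.0424
```

```bash
python3 - <<'E'
from h import *
st()
i=grab_frame("scene");cv2.imwrite("pics/g6s.png",i[:,:,::-1])
i=grab_frame("top");cv2.imwrite("pics/g6t.png",i[:,:,::-1])
E
```

```text
t 18.22 pos [483.1 273.  208.8] jawdir deg 7.54 z [-0.008 -0.006 -1.   ] f [ 0.5  1.  -0.4] open 42.4 j [-0.95  0.33  0.42  1.92 -0.17  0.93 -0.32]
```

View pics/g6s.png

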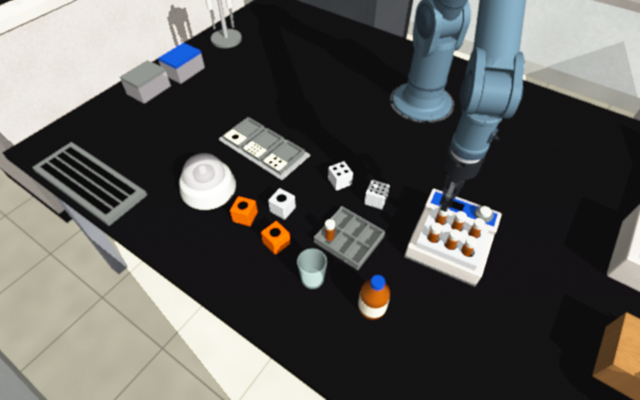

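View pics/g6t.png

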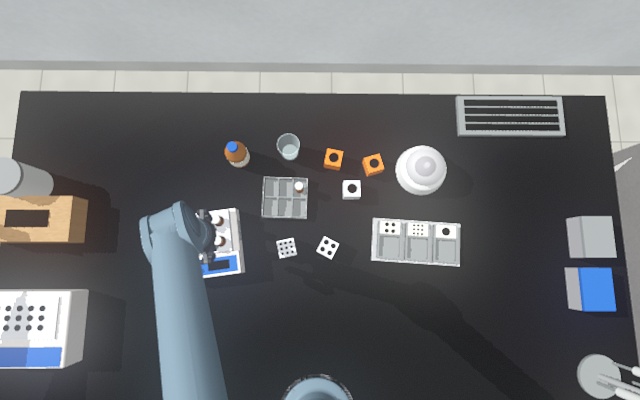

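```bash
python3 - <<'E'
from blobs import *
it=cv2.imread("pics/g6t.png")[:,:,::-1]
print([a[0] for a in dark(it,(274,235,26,26),130,1,12)])
print([a[0] for a in dark(it,(314,233,28,28),130,6,40)])
g=cv2.cvtColor(np.ascontiguousarray(it[175:203,338:366]),cv2.COLOR_RGB2GRAY)
G=cv2.resize(g,None,fx=8,fy=8,interpolation=cv2.INTER_CUBIC)
c,_=cv2.findContours((G>235).astype(np.uint8),0,1)
c=max(c,key=cv2.contourArea);r=cv2.minAreaRect(c);print(r,((np.array(r[0])+.5)/8-.5+[338,175]))
print(back("top",(np.array(r[0])+.5)/8-.5+[338,175],.05))
crop("top",338,175,28,28,16,"pics/one.png",it)
E
```

```text
[[289.85, 241.58], [284.94, 242.57], [280.25, 243.66], [291.03, 246.18], [286.02, 247.33], [281.09, 248.56], [291.96, 251.37], [287.0, 252.32], [282.08, 253.19]]
[[325.82, 241.65], [332.76, 245.43], [322.06, 248.65], [329.15, 252.45]]
((111.0, 107.49998474121094), (128.99996948242188, 137.99996948242188), 90.0) [351.4375     187.99999809]
[ 0.64570429 -0.10375369  0.05      ]
```

View pics/one.png

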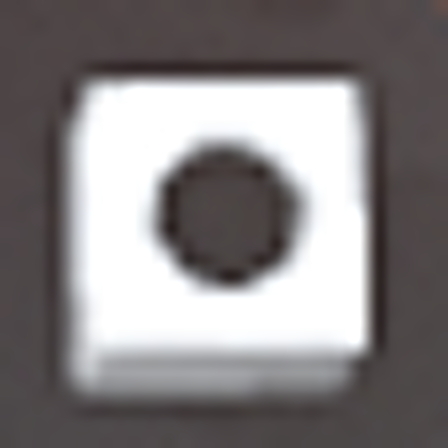

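Request:
send_rows([
  {"dx": -3.5,"dy": -37,"dz": 5,"ax": 0,"ay": 0,"az": 1,"jaw": 80},
  {"dx": -3.5,"dy": -37,"dz": 0,"ax": 0,"ay": 0,"az": 1,"jaw": 80},
  {"dx": -3.5,"dy": -37,"dz": 0,"ax": 0,"ay": 0,"az": 1,"jaw": 80},
  {"dx": -3.5,"dy": -37,"dz": -15,"ax": 0,"ay": 0,"az": 1,"jaw": 80},
  {"dx": -3,"dy": -37,"dz": -15,"ax": 0,"ay": 0,"az": 1,"jaw": 80},
])

```text
time_s: 18.73
eef_pos: [0.4697, 0.0883, 0.1881]
eef_rot: [1.963, 2.451, 0.006]
wrist_force: [-0.1, 0.6, 0.3]
opening: 0.0801
```

Request:
send_rows([
  {"dx": 0,"dy": 0,"dz": -25,"ax": 0,"ay": 0,"az": 0,"jaw": 80},
  {"dx": 0,"dy": 0,"dz": 0,"ax": 0,"ay": 0,"az": 0,"jaw": 80},
  {"dx": 0,"dy": 0,"dz": 0,"ax": 0,"ay": 0,"az": 0,"jaw": 80},
  {"dx": 0,"dy": 0,"dz": 0,"ax": 0,"ay": 0,"az": 0,"jaw": 80},
])

```text
time_s: 19.07
eef_pos: [0.4698, 0.091, 0.163]
eef_rot: [1.963, 2.452, 0.002]
wrist_force: [0.2, -0.1, 0.9]
opening: 0.0799
```

```bash
python3 - <<'E'
from h import *
st()
i=grab_frame("scene");crop("scene",310,140,110,100,5,"pics/g7s.png",i)
i=grab_frame("top");cv2.imwrite("pics/g7t.png",i[:,:,::-1])
st()
E
```

```text
t 19.07 pos [469.8  91.  163. ] jawdir deg 12.64 z [ 0.001  0.001 -1.   ] f [ 0.2 -0.1  0.9] open 79.9 j [-0.72  0.27  0.49  2.14 -0.18  0.77  0.11]
t 19.17 pos [470.4  91.5 163.6] jawdir deg 12.7 z [ 0.003  0.001 -1.   ] f [0.1 1.  0.6] open 80.1 j [-0.72  0.27  0.49  2.13 -0.18  0.77  0.11]
```

View pics/g7s.png

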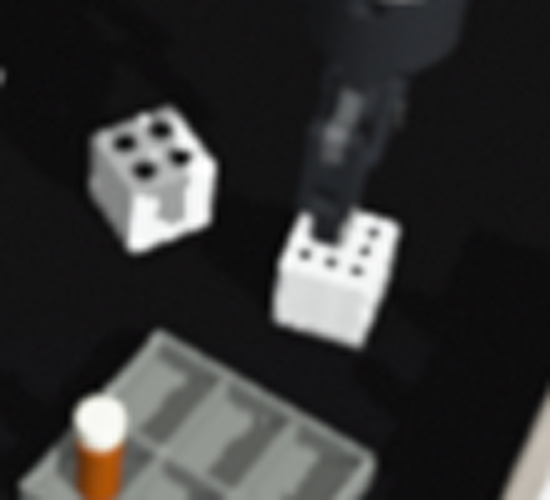

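Request:
send_rows([
  {"dx": -0.8,"dy": -2,"dz": -20,"ax": 0,"ay": 0,"az": 0,"jaw": 80},
  {"dx": 0,"dy": 0,"dz": -20,"ax": 0,"ay": 0,"az": 0,"jaw": 80},
  {"dx": 0,"dy": 0,"dz": -17,"ax": 0,"ay": 0,"az": 0,"jaw": 80},
  {"dx": 0,"dy": 0,"dz": -10,"ax": 0,"ay": 0,"az": 0,"jaw": 80},
  {"dx": 0,"dy": 0,"dz": -4,"ax": 0,"ay": 0,"az": 0,"jaw": 80},
])

```text
time_s: 19.58
eef_pos: [0.4681, 0.0886, 0.0906]
eef_rot: [-1.963, -2.452, 0.001]
wrist_force: [0.1, 0.0, -0.4]
opening: 0.0797
```

Request:
send_rows([
  {"dx": 0,"dy": 0,"dz": 0,"ax": 0,"ay": 0,"az": 0,"jaw": 55},
  {"dx": 0,"dy": 0,"dz": 0,"ax": 0,"ay": 0,"az": 0,"jaw": 40},
  {"dx": 0,"dy": 0,"dz": 0,"ax": 0,"ay": 0,"az": 0,"jaw": 40},
  {"dx": 0,"dy": 0,"dz": 0,"ax": 0,"ay": 0,"az": 0,"jaw": 40},
  {"dx": 0,"dy": 0,"dz": 0,"ax": 0,"ay": 0,"az": 0,"jaw": 40},
], force=50)

```text
time_s: 20.0
eef_pos: [0.4695, 0.0879, 0.0924]
eef_rot: [1.965, 2.449, 0.004]
wrist_force: [0.9, 0.5, 3.3]
opening: 0.0496
```

```bash
python3 - <<'E'
from h import *
st()
E
```

```text
t 20.0 pos [469.5  87.9  92.4] jawdir deg 12.52 z [ 0.003  0.001 -1.   ] f [0.9 0.5 3.3] open 49.6 j [-0.65  0.41  0.43  2.16 -0.29  0.62  0.2 ]
```

Request:
send_rows([
  {"dx": 0,"dy": 0,"dz": 20,"ax": 0,"ay": 0,"az": 0,"jaw": 40},
  {"dx": 0,"dy": 0,"dz": 30,"ax": 0,"ay": 0,"az": 0,"jaw": 40},
  {"dx": 0,"dy": -15,"dz": 30,"ax": 0,"ay": 0,"az": -1,"jaw": 40},
  {"dx": 0,"dy": -30,"dz": 10,"ax": 0,"ay": 0,"az": -1.5,"jaw": 40},
  {"dx": 0,"dy": -38,"dz": 0,"ax": 0,"ay": 0,"az": -1.5,"jaw": 40},
])

```text
time_s: 20.42
eef_pos: [0.471, 0.0068, 0.1847]
eef_rot: [2.042, 2.383, 0.012]
wrist_force: [0.9, -0.5, -1.9]
opening: 0.0497
```

Request:
send_rows([
  {"dx": 0,"dy": -39,"dz": 0,"ax": 0,"ay": 0,"az": -1.7,"jaw": 40},
  {"dx": 0,"dy": -39,"dz": 0,"ax": 0,"ay": 0,"az": -1.7,"jaw": 40},
  {"dx": 0,"dy": -39,"dz": 0,"ax": 0,"ay": 0,"az": -1.7,"jaw": 40},
  {"dx": 0,"dy": -39,"dz": 0,"ax": 0,"ay": 0,"az": -1.7,"jaw": 40},
  {"dx": 0,"dy": -39,"dz": 0,"ax": 0,"ay": 0,"az": -1.7,"jaw": 40},
])

```text
time_s: 20.83
eef_pos: [0.4675, -0.192, 0.1814]
eef_rot: [-2.222, -2.22, -0.001]
wrist_force: [0.9, 0.6, -2.2]
opening: 0.0492
```

Request:
send_rows([
  {"dx": 0.5,"dy": -39,"dz": 0,"ax": 0,"ay": 0,"az": -1.5,"jaw": 40},
  {"dx": 0.5,"dy": -39,"dz": 0,"ax": 0,"ay": 0,"az": -1.5,"jaw": 40},
  {"dx": 0,"dy": -34,"dz": 0,"ax": 0,"ay": 0,"az": -1,"jaw": 40},
  {"dx": 0,"dy": 0,"dz": -20,"ax": 0,"ay": 0,"az": 0,"jaw": 40},
  {"dx": 0,"dy": 0,"dz": 0,"ax": 0,"ay": 0,"az": 0,"jaw": 40},
])

```text
time_s: 21.25
eef_pos: [0.4665, -0.3048, 0.1593]
eef_rot: [-2.301, -2.134, 0.005]
wrist_force: [-0.6, 1.0, -2.6]
opening: 0.0495
```

Request:
send_rows([
  {"dx": 0,"dy": 0,"dz": -10,"ax": 0,"ay": 0,"az": 0,"jaw": 40},
  {"dx": 0,"dy": 0,"dz": 0,"ax": 0,"ay": 0,"az": 0,"jaw": 40},
  {"dx": 0,"dy": 0,"dz": 0,"ax": 0,"ay": 0,"az": 0,"jaw": 40},
])

```text
time_s: 21.5
eef_pos: [0.4693, -0.3007, 0.1506]
eef_rot: [-2.293, -2.144, -0.0]
wrist_force: [-0.5, 0.3, -1.7]
opening: 0.049
```

```bash
python3 - <<'E'
from h import *
st()
i=grab_frame("scene");crop("scene",190,70,150,130,5,"pics/g8s.png",i)
i=grab_frame("top");crop("top",340,170,130,120,5,"pics/g8t.png",i)
st()
E
```

```text
t 21.5 pos [ 469.3 -300.7  150.6] jawdir deg -3.85 z [-0.001  0.002 -1.   ] f [-0.5  0.3 -1.7] open 49.0 j [-0.05  0.48  0.66  1.96 -0.39  0.83  0.76]
t 21.6 pos [ 470.  -301.3  151.6] jawdir deg -3.86 z [ 0.001  0.    -1.   ] f [ 0.4  0.7 -1.5] open 49.2 j [-0.05  0.47  0.66  1.96 -0.39  0.83  0.76]
```

View pics/g8s.png

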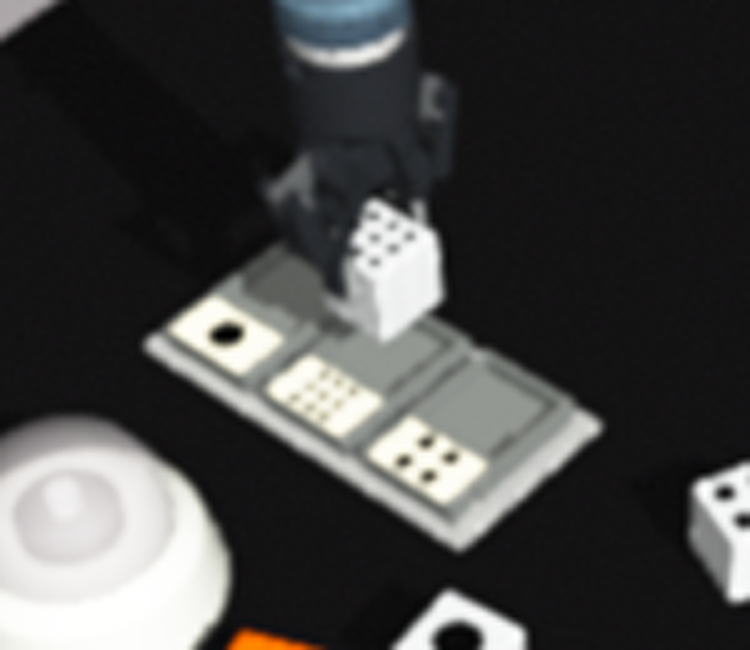

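View pics/g8t.png

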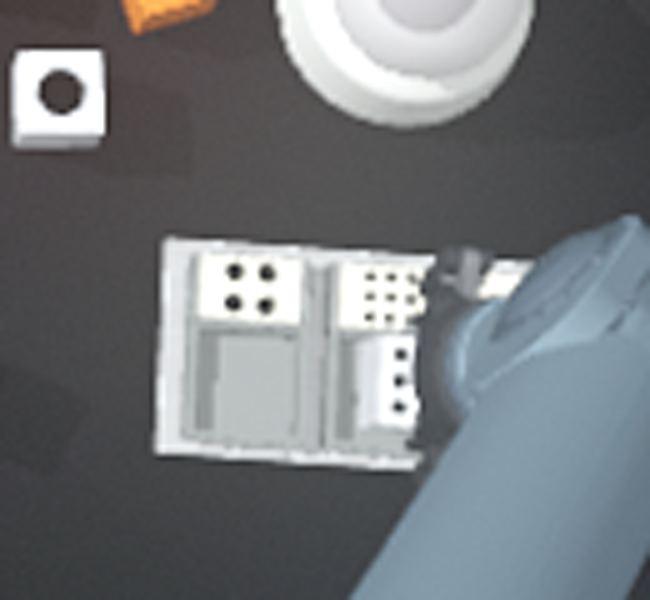

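Request:
send_rows([
  {"dx": 0,"dy": -1.5,"dz": -18,"ax": 0,"ay": 0,"az": 0,"jaw": 40},
  {"dx": 0,"dy": 0,"dz": -14,"ax": 0,"ay": 0,"az": 0,"jaw": 40},
  {"dx": 0,"dy": 0,"dz": -9,"ax": 0,"ay": 0,"az": 0,"jaw": 40},
  {"dx": 0,"dy": 0,"dz": -6,"ax": 0,"ay": 0,"az": 0,"jaw": 40},
  {"dx": 0,"dy": 0,"dz": -3,"ax": 0,"ay": 0,"az": 0,"jaw": 40},
])

```text
time_s: 22.02
eef_pos: [0.4687, -0.3032, 0.1014]
eef_rot: [-2.293, -2.14, -0.001]
wrist_force: [-7.4, 6.9, 28.0]
opening: 0.0491
```

Request:
send_rows([
  {"dx": 0,"dy": 0,"dz": -1,"ax": 0,"ay": 0,"az": 0,"jaw": 40},
  {"dx": 0,"dy": 0,"dz": -1,"ax": 0,"ay": 0,"az": 0,"jaw": 40},
  {"dx": 0,"dy": 0,"dz": 0,"ax": 0,"ay": 0,"az": 0,"jaw": 40},
  {"dx": 0,"dy": 0,"dz": 0,"ax": 0,"ay": 0,"az": 0,"jaw": 40},
])

```text
time_s: 22.35
eef_pos: [0.4686, -0.3033, 0.1015]
eef_rot: [-2.294, -2.139, -0.003]
wrist_force: [-7.0, 5.6, 17.0]
opening: 0.0492
```

```bash
python3 - <<'E'
from h import *
st()
i=grab_frame("scene");crop("scene",210,100,110,90,7,"pics/g9s.png",i)
i=grab_frame("top");crop("top",370,200,100,80,7,"pics/g9t.png",i)
st()
E
```

```text
t 22.35 pos [ 468.6 -303.3  101.5] jawdir deg -3.99 z [-0.002  0.005 -1.   ] f [-7.   5.6 17. ] open 49.2 j [ 0.    0.56  0.61  1.97 -0.46  0.75  0.81]
t 22.45 pos [ 468.6 -303.3  101.5] jawdir deg -3.99 z [-0.002  0.005 -1.   ] f [-6.3  5.7 17. ] open 49.3 j [ 0.    0.56  0.61  1.97 -0.46  0.75  0.81]
```

View pics/g9s.png

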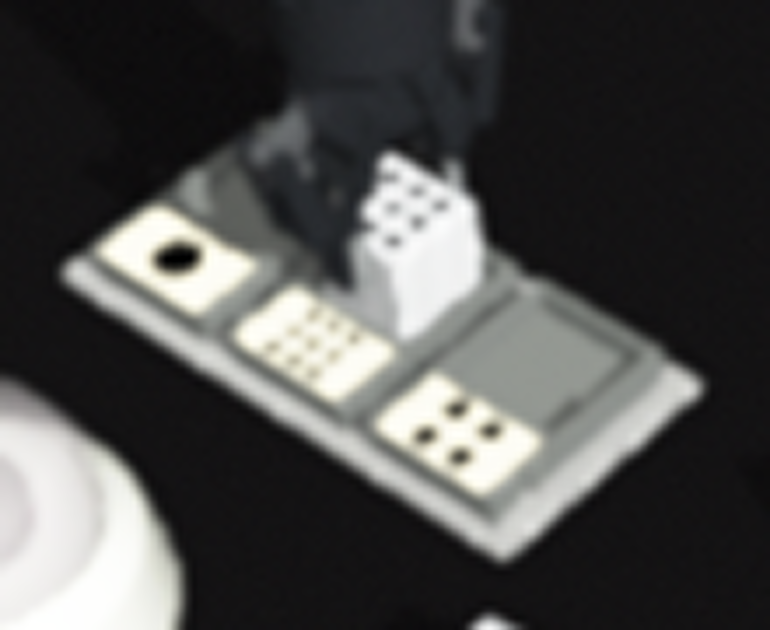

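View pics/g9t.png

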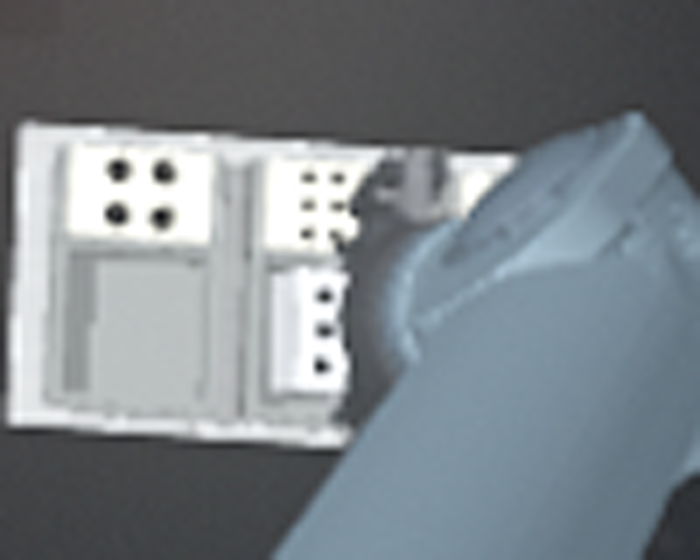

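Request:
send_rows([
  {"dx": 0,"dy": 0,"dz": 1.5,"ax": 0,"ay": 0,"az": 0,"jaw": 40},
  {"dx": 0,"dy": 0,"dz": 0,"ax": 0,"ay": 0,"az": 0,"jaw": 75},
  {"dx": 0,"dy": 0,"dz": 0,"ax": 0,"ay": 0,"az": 0,"jaw": 75},
  {"dx": 0,"dy": 0,"dz": 0,"ax": 0,"ay": 0,"az": 0,"jaw": 75},
  {"dx": 0,"dy": 0,"dz": 15,"ax": 0,"ay": 0,"az": 0,"jaw": 75},
])

```text
time_s: 22.87
eef_pos: [0.4678, -0.3027, 0.1135]
eef_rot: [-2.293, -2.14, 0.003]
wrist_force: [0.3, 0.2, -0.7]
opening: 0.0751
```

Request:
send_rows([
  {"dx": 0,"dy": 0,"dz": 35,"ax": 0,"ay": 0,"az": 0,"jaw": 75},
  {"dx": 0,"dy": 10,"dz": 35,"ax": 0,"ay": 0,"az": -2,"jaw": 80},
  {"dx": 0,"dy": 36,"dz": 0,"ax": 0,"ay": 0,"az": -3,"jaw": 80},
  {"dx": 0,"dy": 36,"dz": 0,"ax": 0,"ay": 0,"az": -3,"jaw": 80},
  {"dx": 0,"dy": 36,"dz": 0,"ax": 0,"ay": 0,"az": -3,"jaw": 80},
])

```text
time_s: 23.28
eef_pos: [0.4698, -0.1857, 0.1867]
eef_rot: [2.495, 1.906, 0.003]
wrist_force: [0.6, 1.0, 0.1]
opening: 0.08
```

```bash
python3 - <<'E'
from h import *
st()
i=grab_frame("scene");cv2.imwrite("pics/h1s.png",i[:,:,::-1]);crop("scene",210,100,110,90,7,"pics/h1sc.png",i)
i=grab_frame("top");cv2.imwrite("pics/h1t.png",i[:,:,::-1])
st()
E
```

```text
t 23.28 pos [ 469.8 -185.7  186.7] jawdir deg -15.26 z [ 0.002 -0.001 -1.   ] f [0.6 1.  0.1] open 80.0 j [-0.37  0.32  0.76  2.07 -0.29  0.85  0.3 ]
t 23.38 pos [ 470.3 -178.1  184.8] jawdir deg -14.38 z [-0.002  0.005 -1.   ] f [ 0.1 -0.5  0. ] open 80.2 j [-0.37  0.32  0.75  2.07 -0.3   0.85  0.3 ]
```

View pics/h1sc.png

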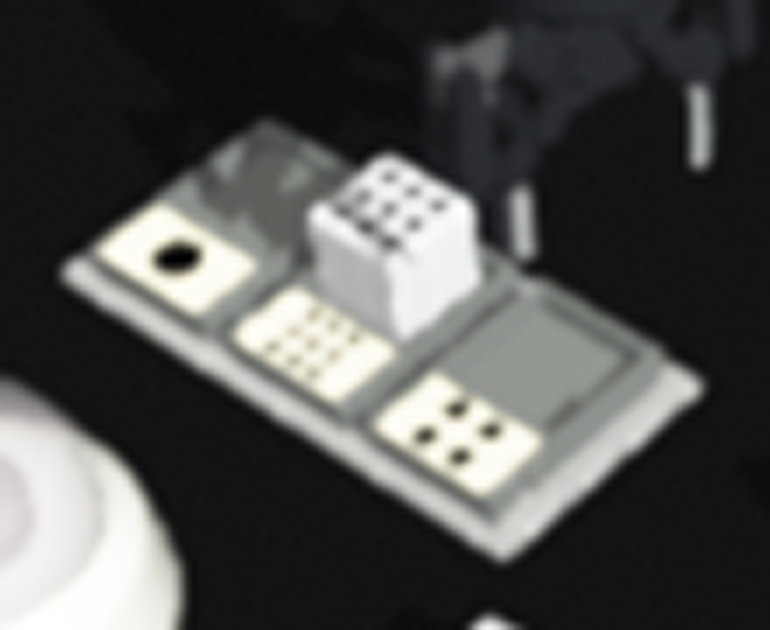

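View pics/h1t.png

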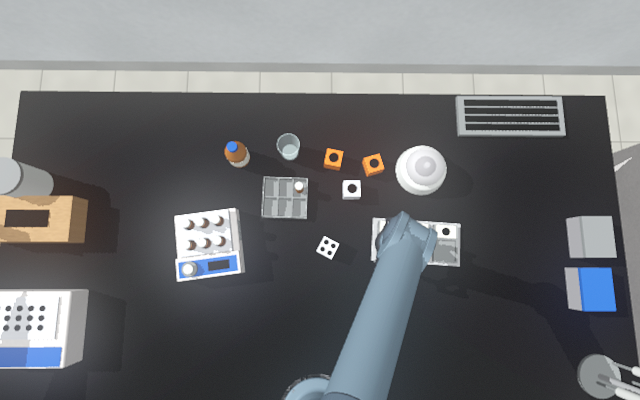

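Request:
send_rows([
  {"dx": 0,"dy": 38,"dz": 0,"ax": 0,"ay": 0,"az": -3.2,"jaw": 80},
  {"dx": 0,"dy": 38,"dz": 0,"ax": 0,"ay": 0,"az": -3.2,"jaw": 80},
  {"dx": 0,"dy": 38,"dz": 0,"ax": 0,"ay": 0,"az": -3.2,"jaw": 80},
  {"dx": 0,"dy": 35,"dz": -20,"ax": 0,"ay": 0,"az": -3.2,"jaw": 80},
  {"dx": 0,"dy": 0,"dz": -10,"ax": 0,"ay": 0,"az": 0,"jaw": 80},
])

```text
time_s: 23.8
eef_pos: [0.4697, -0.0287, 0.1545]
eef_rot: [-2.677, -1.635, -0.002]
wrist_force: [-0.0, 0.3, -0.1]
opening: 0.0801
```

Request:
send_rows([
  {"dx": 0,"dy": 0,"dz": 0,"ax": 0,"ay": 0,"az": 0,"jaw": 80},
  {"dx": 0,"dy": 0,"dz": 0,"ax": 0,"ay": 0,"az": 0,"jaw": 80},
  {"dx": 0,"dy": 0,"dz": 0,"ax": 0,"ay": 0,"az": 0,"jaw": 80},
])

```text
time_s: 24.05
eef_pos: [0.4696, -0.039, 0.1562]
eef_rot: [2.691, 1.619, -0.0]
wrist_force: [0.7, -0.8, 0.1]
opening: 0.0799
```

```bash
python3 - <<'E'
from blobs import *
st()
i=grab_frame("scene");crop("scene",300,140,110,100,5,"pics/h2s.png",i);cv2.imwrite("pics/h2sf.png",i[:,:,::-1])
j=grab_frame("top");cv2.imwrite("pics/h2t.png",j[:,:,::-1])
st()
t=[a[0] for a in dark(j,(405,225,25,35),130,1,12)];print(t, np.mean(t,0))
E
```

```text
t 24.05 pos [469.6 -39.  156.2] jawdir deg -27.93 z [ 0.001 -0.001 -1.   ] f [ 0.7 -0.8  0.1] open 79.9 j [-0.66  0.31  0.74  2.16 -0.3   0.77 -0.21]
t 24.15 pos [469.9 -39.1 156.5] jawdir deg -27.98 z [ 0.002 -0.001 -1.   ] f [0.8 0.5 0.7] open 80.0 j [-0.66  0.31  0.74  2.16 -0.3   0.77 -0.21]
[[416.14, 241.44], [421.11, 241.9], [426.01, 242.23], [416.04, 246.45], [404.79, 248.97], [421.04, 246.9], [426.04, 247.24], [415.86, 251.52], [420.85, 251.86], [425.84, 252.26], [426.66, 257.6]] [420.03454545 248.03363636]
```

View pics/h2s.png

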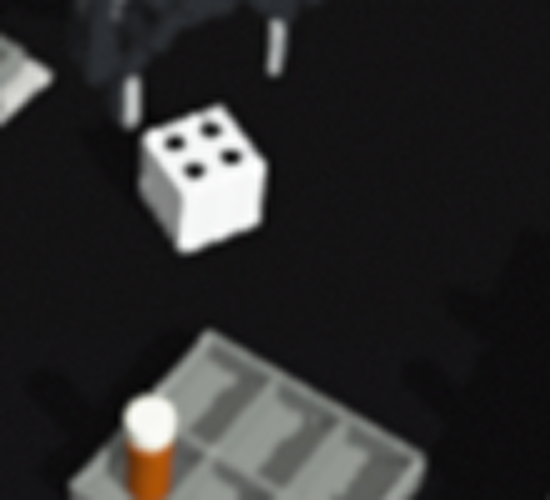

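View pics/h2t.png

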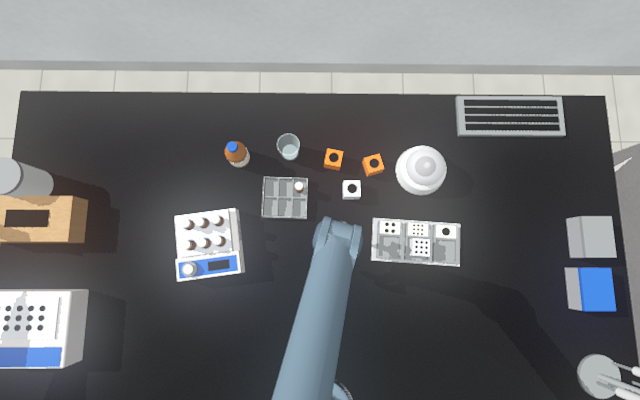

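Request:
send_rows([
  {"dx": 0.3,"dy": 7.4,"dz": -10,"ax": 0,"ay": 0,"az": 0,"jaw": 80},
  {"dx": 0,"dy": 0,"dz": -20,"ax": 0,"ay": 0,"az": 0,"jaw": 80},
  {"dx": 0,"dy": 0,"dz": -20,"ax": 0,"ay": 0,"az": 0,"jaw": 80},
  {"dx": 0,"dy": 0,"dz": -10,"ax": 0,"ay": 0,"az": 0,"jaw": 80},
  {"dx": 0,"dy": 0,"dz": -4,"ax": 0,"ay": 0,"az": 0,"jaw": 80},
])

```text
time_s: 24.57
eef_pos: [0.4683, -0.0298, 0.09]
eef_rot: [-2.689, -1.622, 0.005]
wrist_force: [0.0, -0.0, -0.3]
opening: 0.0799
```

Request:
send_rows([
  {"dx": 0,"dy": 0,"dz": 0,"ax": 0,"ay": 0,"az": 0,"jaw": 55},
  {"dx": 0,"dy": 0,"dz": 0,"ax": 0,"ay": 0,"az": 0,"jaw": 40},
  {"dx": 0,"dy": 0,"dz": 0,"ax": 0,"ay": 0,"az": 0,"jaw": 40},
  {"dx": 0,"dy": 0,"dz": 0,"ax": 0,"ay": 0,"az": 0,"jaw": 40},
  {"dx": 0,"dy": 0,"dz": 0,"ax": 0,"ay": 0,"az": 0,"jaw": 40},
])

```text
time_s: 24.98
eef_pos: [0.4704, -0.0297, 0.0927]
eef_rot: [2.689, 1.622, 0.003]
wrist_force: [0.3, 0.0, 1.7]
opening: 0.0494
```

```bash
python3 - <<'E'
from blobs import *
st()
for z in(.054,.056,.058): print(back("top",(420.99,246.87),z))
i=cv2.imread("pics/h2sf.png")[:,:,::-1]
u=[a[0] for a in dark(i,(254,121,24,15),150,.6,12)];print(len(u),np.mean(u,0));
crop("scene",250,115,35,40,15,"pics/h2n.png",i)
E
```

```text
t 24.98 pos [470.4 -29.7  92.7] jawdir deg -27.8 z [ 0.002  0.    -1.   ] f [0.3 0.  1.7] open 49.4 j [-0.59  0.44  0.64  2.18 -0.44  0.64 -0.12]
[ 0.47072687 -0.30428166  0.054     ]
[ 0.47064722 -0.30374365  0.056     ]
[ 0.47056756 -0.30320563  0.058     ]
1 [254.1  134.46]
```

View pics/h2n.png

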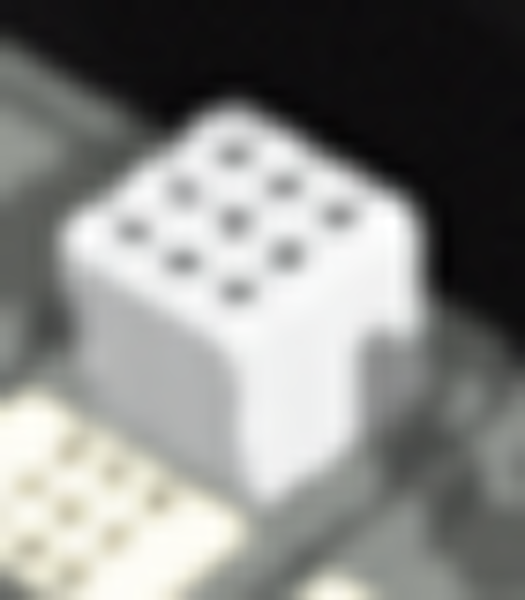

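```bash
python3 - <<'E'
from h import *
print(tri((420.99,246.87),(265.2,129.2)))
# bay center vs label z
for z in(.015,.019,.022):
    l4=np.mean([back("top",u,z)[:2] for u in[(386.49,223.85),(392.88,224.17),(386.17,230.13),(392.63,230.65)]],0);l1=back("top",(445.46,231.12),z)[:2]
    d=l4-l1;y=d/np.linalg.norm(d);x=np.array([y[1],-y[0]]);print(z,np.linalg.norm(d),np.degrees(np.arctan2(x[1],x[0])),"four",l4-.056*x,"nine",(l4+l1)/2-.056*x,"one",l1-.056*x)
    print(back("scene",(234.9,136.4),z)[:2])
E
```

```text
(array([ 0.4704492 , -0.30241407,  0.06093253]), np.float64(4.271465034155841e-06))
0.015 0.17063603832641727 -3.972891942560584 four [ 0.47572766 -0.21747061] nine [ 0.46981644 -0.3025836 ] one [ 0.46390523 -0.3876966 ]
[ 0.51422196 -0.39492614]
0.019 0.17006711544980918 -3.972891942560588 four [ 0.4753706  -0.21670606] nine [ 0.46947909 -0.30153528] one [ 0.46358758 -0.3863645 ]
[ 0.5170516  -0.39153767]
0.022 0.16964042329235304 -3.972891942560604 four [ 0.4751028  -0.21613265] nine [ 0.46922607 -0.30074904] one [ 0.46334935 -0.38536542]
[ 0.51917383 -0.38899632]
```

Request:
send_rows([
  {"dx": 0,"dy": 0,"dz": 20,"ax": 0,"ay": 0,"az": 0,"jaw": 40},
  {"dx": 0,"dy": 0,"dz": 30,"ax": 0,"ay": 0,"az": 1,"jaw": 40},
  {"dx": 0,"dy": -15,"dz": 20,"ax": 0,"ay": 0,"az": 3.5,"jaw": 40},
  {"dx": 1,"dy": -30,"dz": 0,"ax": 0,"ay": 0,"az": 3.5,"jaw": 40},
  {"dx": 1,"dy": -38,"dz": 0,"ax": 0,"ay": 0,"az": 3.8,"jaw": 40},
])

```text
time_s: 25.4
eef_pos: [0.4731, -0.1098, 0.1631]
eef_rot: [-2.498, -1.904, -0.007]
wrist_force: [0.0, -0.1, -4.6]
opening: 0.0492
```

Request:
send_rows([
  {"dx": 1,"dy": -38,"dz": 0,"ax": 0,"ay": 0,"az": 4,"jaw": 40},
  {"dx": 1,"dy": -38,"dz": 0,"ax": 0,"ay": 0,"az": 4,"jaw": 40},
  {"dx": 1,"dy": -26.4,"dz": 0,"ax": 0,"ay": 0,"az": 4,"jaw": 40},
  {"dx": 0,"dy": 0,"dz": -15,"ax": 0,"ay": 0,"az": 0,"jaw": 40},
  {"dx": 0,"dy": 0,"dz": 0,"ax": 0,"ay": 0,"az": 0,"jaw": 40},
])

```text
time_s: 25.82
eef_pos: [0.4724, -0.2172, 0.1453]
eef_rot: [-2.301, -2.135, 0.004]
wrist_force: [-0.8, 1.8, -4.6]
opening: 0.0494
```

Request:
send_rows([
  {"dx": 0,"dy": 0,"dz": 0,"ax": 0,"ay": 0,"az": 0,"jaw": 40},
  {"dx": 0,"dy": 0,"dz": 0,"ax": 0,"ay": 0,"az": 0,"jaw": 40},
  {"dx": 0,"dy": 0,"dz": 0,"ax": 0,"ay": 0,"az": 0,"jaw": 40},
])

```text
time_s: 26.07
eef_pos: [0.475, -0.2137, 0.1469]
eef_rot: [-2.295, -2.145, -0.001]
wrist_force: [-0.6, 0.5, -4.8]
opening: 0.0491
```

```bash
python3 - <<'E'
from blobs import *
st()
E
```

```text
t 26.07 pos [ 475.  -213.7  146.9] jawdir deg -3.86 z [ 0.     0.001 -1.   ] f [-0.6  0.5 -4.8] open 49.1 j [-0.22  0.41  0.66  2.05 -0.36  0.79  0.59]
```

Request:
send_rows([
  {"dx": 0.5,"dy": -1,"dz": -16,"ax": 0,"ay": 0,"az": 0,"jaw": 40},
  {"dx": 0,"dy": 0,"dz": -13,"ax": 0,"ay": 0,"az": 0,"jaw": 40},
  {"dx": 0,"dy": 0,"dz": -8,"ax": 0,"ay": 0,"az": 0,"jaw": 40},
  {"dx": 0,"dy": 0,"dz": -5,"ax": 0,"ay": 0,"az": 0,"jaw": 40},
  {"dx": 0,"dy": 0,"dz": -2,"ax": 0,"ay": 0,"az": 0,"jaw": 40},
])

```text
time_s: 26.48
eef_pos: [0.4744, -0.2153, 0.1017]
eef_rot: [-2.295, -2.142, 0.002]
wrist_force: [-4.6, 3.9, 11.8]
opening: 0.0492
```

Request:
send_rows([
  {"dx": 0,"dy": 0,"dz": 0,"ax": 0,"ay": 0,"az": 0,"jaw": 40},
  {"dx": 0,"dy": 0,"dz": 0,"ax": 0,"ay": 0,"az": 0,"jaw": 40},
  {"dx": 0,"dy": 0,"dz": 0,"ax": 0,"ay": 0,"az": 0,"jaw": 40},
])

```text
time_s: 26.73
eef_pos: [0.4756, -0.2163, 0.1032]
eef_rot: [2.297, 2.142, 0.001]
wrist_force: [0.1, 0.9, -3.2]
opening: 0.0489
```

Seated just above the floor; release and go towards block_one.

Request:
send_rows([
  {"dx": 0,"dy": 0,"dz": -0.5,"ax": 0,"ay": 0,"az": 0,"jaw": 75},
  {"dx": 0,"dy": 0,"dz": 0,"ax": 0,"ay": 0,"az": 0,"jaw": 75},
  {"dx": 0,"dy": 0,"dz": 0,"ax": 0,"ay": 0,"az": 0,"jaw": 75},
  {"dx": 0,"dy": 0,"dz": 15,"ax": 0,"ay": 0,"az": 0,"jaw": 75},
  {"dx": 0,"dy": 0,"dz": 35,"ax": 0,"ay": 0,"az": 0,"jaw": 75},
])

```text
time_s: 27.15
eef_pos: [0.4724, -0.2146, 0.1496]
eef_rot: [-2.292, -2.138, 0.008]
wrist_force: [0.4, 0.0, 0.6]
opening: 0.0751
```

Request:
send_rows([
  {"dx": 5,"dy": 5,"dz": 35,"ax": 0,"ay": 0,"az": 1,"jaw": 80},
  {"dx": 27,"dy": 18,"dz": 0,"ax": 0,"ay": 0,"az": 1,"jaw": 80},
  {"dx": 31,"dy": 21,"dz": 0,"ax": 0,"ay": 0,"az": 1,"jaw": 80},
  {"dx": 31,"dy": 21,"dz": 0,"ax": 0,"ay": 0,"az": 1,"jaw": 80},
  {"dx": 31,"dy": 21,"dz": 0,"ax": 0,"ay": 0,"az": 1,"jaw": 80},
])

```text
time_s: 27.57
eef_pos: [0.6018, -0.1292, 0.1886]
eef_rot: [2.2, 2.24, 0.003]
wrist_force: [-0.4, -0.2, 0.8]
opening: 0.08
```

Request:
send_rows([
  {"dx": 26,"dy": 17,"dz": 0,"ax": 0,"ay": 0,"az": 0,"jaw": 80},
  {"dx": 19,"dy": 8,"dz": -15,"ax": 0,"ay": 0,"az": 0,"jaw": 80},
  {"dx": 0,"dy": 0,"dz": 0,"ax": 0,"ay": 0,"az": 0,"jaw": 80},
  {"dx": 0,"dy": 0,"dz": 0,"ax": 0,"ay": 0,"az": 0,"jaw": 80},
  {"dx": 0,"dy": 0,"dz": 0,"ax": 0,"ay": 0,"az": 0,"jaw": 80},
])

```text
time_s: 27.98
eef_pos: [0.6443, -0.1063, 0.1723]
eef_rot: [-2.203, -2.24, 0.002]
wrist_force: [-0.1, -0.9, -0.9]
opening: 0.0801
```

```bash
python3 - <<'E'
from blobs import *
st()
i=grab_frame("scene");crop("scene",210,100,130,140,5,"pics/h3s.png",i)
j=grab_frame("top");cv2.imwrite("pics/h3t.png",j[:,:,::-1])
st()
t=[a[0] for a in dark(j,(378,235,25,24),130,6,30)];print(t, np.mean(t,0),back("top",np.mean(t,0),.059))
E
```

```text
t 27.98 pos [ 644.3 -106.3  172.3] jawdir deg 0.95 z [-0.001 -0.001 -1.   ] f [-0.1 -0.9 -0.9] open 80.1 j [-0.35  0.59  0.59  1.71 -0.39  0.96  0.41]
t 28.08 pos [ 644.1 -107.1  173. ] jawdir deg 0.84 z [-0.    -0.001 -1.   ] f [ 0.2 -0.3 -0.2] open 80.4 j [-0.35  0.59  0.59  1.71 -0.39  0.96  0.41]
[[387.99, 240.61], [395.84, 241.13], [387.67, 248.61], [395.63, 249.06]] [391.7825 244.8525] [ 0.47637008 -0.21795008  0.059     ]
```

View pics/h3s.png

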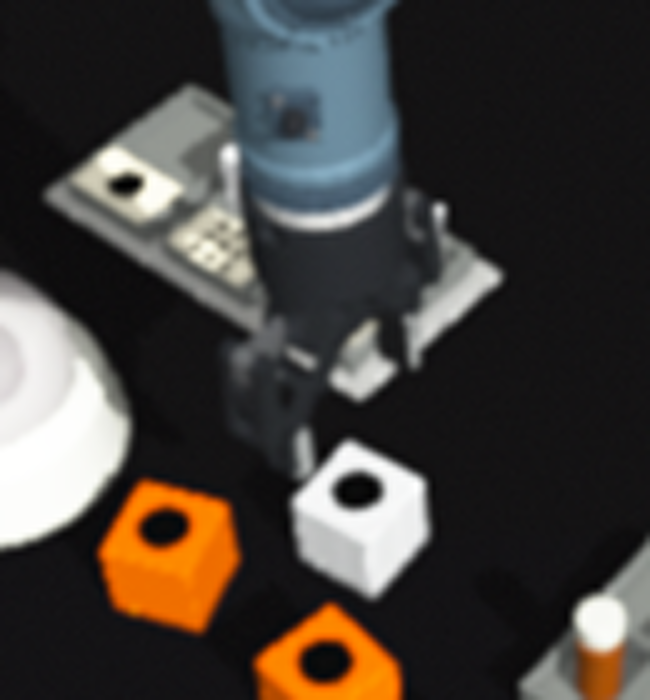

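View pics/h3t.png

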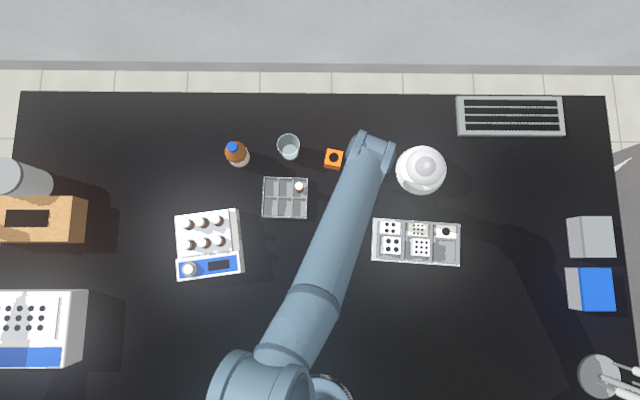

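Request:
send_rows([
  {"dx": 1,"dy": 2.2,"dz": -15,"ax": 0,"ay": 0,"az": 0,"jaw": 70},
  {"dx": 0,"dy": 0,"dz": -25,"ax": 0,"ay": 0,"az": 0,"jaw": 70},
  {"dx": 0,"dy": 0,"dz": -22,"ax": 0,"ay": 0,"az": 0,"jaw": 70},
  {"dx": 0,"dy": 0,"dz": -13,"ax": 0,"ay": 0,"az": 0,"jaw": 70},
  {"dx": 0,"dy": 0,"dz": -5,"ax": 0,"ay": 0,"az": 0,"jaw": 70},
])

```text
time_s: 28.5
eef_pos: [0.6436, -0.1027, 0.0891]
eef_rot: [-2.2, -2.237, 0.005]
wrist_force: [-0.3, -0.1, -0.3]
opening: 0.0701
```

Request:
send_rows([
  {"dx": 0,"dy": 0,"dz": 0,"ax": 0,"ay": 0,"az": 0,"jaw": 55},
  {"dx": 0,"dy": 0,"dz": 0,"ax": 0,"ay": 0,"az": 0,"jaw": 40},
  {"dx": 0,"dy": 0,"dz": 0,"ax": 0,"ay": 0,"az": 0,"jaw": 40},
  {"dx": 0,"dy": 0,"dz": 0,"ax": 0,"ay": 0,"az": 0,"jaw": 40},
  {"dx": 0,"dy": 0,"dz": 0,"ax": 0,"ay": 0,"az": 0,"jaw": 40},
])

```text
time_s: 28.92
eef_pos: [0.6463, -0.1027, 0.0927]
eef_rot: [2.201, 2.241, 0.001]
wrist_force: [-0.0, 0.2, -4.3]
opening: 0.0494
```

```bash
python3 - <<'E'
from blobs import *
st()
E
```

```text
t 28.92 pos [ 646.3 -102.7   92.7] jawdir deg 1.02 z [ 0.001  0.    -1.   ] f [-0.   0.2 -4.3] open 49.4 j [-0.31  0.7   0.53  1.73 -0.46  0.84  0.45]
```

Request:
send_rows([
  {"dx": 0,"dy": 0,"dz": 20,"ax": 0,"ay": 0,"az": 0,"jaw": 40},
  {"dx": 0,"dy": 0,"dz": 30,"ax": 0,"ay": 0,"az": 0,"jaw": 40},
  {"dx": -10,"dy": -10,"dz": 30,"ax": 0,"ay": 0,"az": 0,"jaw": 40},
  {"dx": -20,"dy": -25,"dz": 15,"ax": 0,"ay": 0,"az": -0.5,"jaw": 40},
  {"dx": -22,"dy": -32,"dz": 0,"ax": 0,"ay": 0,"az": -0.5,"jaw": 40},
])

```text
time_s: 29.33
eef_pos: [0.5989, -0.1671, 0.1923]
eef_rot: [2.208, 2.225, 0.013]
wrist_force: [0.9, -0.9, -3.4]
opening: 0.0489
```

Request:
send_rows([
  {"dx": -22,"dy": -32,"dz": 0,"ax": 0,"ay": 0,"az": -0.7,"jaw": 40},
  {"dx": -22,"dy": -32,"dz": 0,"ax": 0,"ay": 0,"az": -0.7,"jaw": 40},
  {"dx": -22,"dy": -32,"dz": 0,"ax": 0,"ay": 0,"az": -0.7,"jaw": 40},
  {"dx": -22,"dy": -32,"dz": 0,"ax": 0,"ay": 0,"az": -0.7,"jaw": 40},
  {"dx": -22,"dy": -32,"dz": 0,"ax": 0,"ay": 0,"az": -0.7,"jaw": 40},
])

```text
time_s: 29.75
eef_pos: [0.4828, -0.3309, 0.1876]
eef_rot: [2.288, 2.152, 0.001]
wrist_force: [0.5, -0.0, -3.7]
opening: 0.0493
```

Request:
send_rows([
  {"dx": -15,"dy": -32,"dz": 0,"ax": 0,"ay": 0,"az": -0.5,"jaw": 40},
  {"dx": -5.6,"dy": -23.2,"dz": 0,"ax": 0,"ay": 0,"az": 0,"jaw": 40},
  {"dx": 0,"dy": 0,"dz": -20,"ax": 0,"ay": 0,"az": 0,"jaw": 40},
  {"dx": 0,"dy": 0,"dz": -15,"ax": 0,"ay": 0,"az": 0,"jaw": 40},
  {"dx": 0,"dy": 0,"dz": 0,"ax": 0,"ay": 0,"az": 0,"jaw": 40},
])

```text
time_s: 30.17
eef_pos: [0.4616, -0.3825, 0.1487]
eef_rot: [-2.292, -2.137, 0.001]
wrist_force: [-1.1, 1.5, -3.8]
opening: 0.0493
```

Request:
send_rows([
  {"dx": 0,"dy": 0,"dz": 0,"ax": 0,"ay": 0,"az": 0,"jaw": 40},
  {"dx": 0,"dy": 0,"dz": 0,"ax": 0,"ay": 0,"az": 0,"jaw": 40},
])

```text
time_s: 30.33
eef_pos: [0.4646, -0.3835, 0.1521]
eef_rot: [-2.294, -2.145, -0.001]
wrist_force: [0.3, 0.6, -2.6]
opening: 0.0491
```

```bash
python3 - <<'E'
from blobs import *
st()
E
```

```text
t 30.33 pos [ 464.6 -383.5  152.1] jawdir deg -3.83 z [-0.     0.001 -1.   ] f [ 0.3  0.6 -2.6] open 49.1 j [ 0.1   0.55  0.66  1.85 -0.43  0.88  0.9 ]
```

Request:
send_rows([
  {"dx": -0.5,"dy": -1.3,"dz": -18,"ax": 0,"ay": 0,"az": 0,"jaw": 40},
  {"dx": 0,"dy": 0,"dz": -15,"ax": 0,"ay": 0,"az": 0,"jaw": 40},
  {"dx": 0,"dy": 0,"dz": -9,"ax": 0,"ay": 0,"az": 0,"jaw": 40},
  {"dx": 0,"dy": 0,"dz": -5,"ax": 0,"ay": 0,"az": 0,"jaw": 40},
  {"dx": 0,"dy": 0,"dz": -2,"ax": 0,"ay": 0,"az": 0,"jaw": 40},
])

```text
time_s: 30.75
eef_pos: [0.4627, -0.3853, 0.102]
eef_rot: [-2.295, -2.142, 0.001]
wrist_force: [-0.1, -0.3, -4.0]
opening: 0.0491
```

Request:
send_rows([
  {"dx": 0,"dy": 0,"dz": 0,"ax": 0,"ay": 0,"az": 0,"jaw": 40},
  {"dx": 0,"dy": 0,"dz": 0,"ax": 0,"ay": 0,"az": 0,"jaw": 40},
  {"dx": 0,"dy": 0,"dz": 0,"ax": 0,"ay": 0,"az": 0,"jaw": 40},
])

```text
time_s: 31.0
eef_pos: [0.4634, -0.3868, 0.104]
eef_rot: [2.296, 2.142, 0.0]
wrist_force: [1.0, 0.3, -3.9]
opening: 0.0488
```

Request:
send_rows([
  {"dx": 0.3,"dy": 1.5,"dz": -1,"ax": 0,"ay": 0,"az": 0,"jaw": 40},
  {"dx": 0,"dy": 0,"dz": -1,"ax": 0,"ay": 0,"az": 0,"jaw": 40},
  {"dx": 0,"dy": 0,"dz": 0,"ax": 0,"ay": 0,"az": 0,"jaw": 40},
  {"dx": 0,"dy": 0,"dz": 0,"ax": 0,"ay": 0,"az": 0,"jaw": 75},
  {"dx": 0,"dy": 0,"dz": 0,"ax": 0,"ay": 0,"az": 0,"jaw": 75},
])

```text
time_s: 31.42
eef_pos: [0.4638, -0.3854, 0.102]
eef_rot: [2.296, 2.142, 0.0]
wrist_force: [-0.5, -0.6, -0.8]
opening: 0.0717
```

Request:
send_rows([
  {"dx": 0,"dy": 0,"dz": 0,"ax": 0,"ay": 0,"az": 0,"jaw": 75},
  {"dx": 0,"dy": 0,"dz": 15,"ax": 0,"ay": 0,"az": 0,"jaw": 75},
  {"dx": 0,"dy": 0,"dz": 35,"ax": 0,"ay": 0,"az": 0,"jaw": 75},
  {"dx": 0,"dy": 5,"dz": 35,"ax": 0,"ay": 0,"az": 0,"jaw": 60},
  {"dx": 0,"dy": 38,"dz": 5,"ax": 0,"ay": 0,"az": 0,"jaw": 60},
])

```text
time_s: 31.83
eef_pos: [0.4644, -0.3526, 0.2002]
eef_rot: [2.295, 2.117, -0.002]
wrist_force: [1.5, -2.0, 2.2]
opening: 0.0596
```

Request:
send_rows([
  {"dx": -5,"dy": 39,"dz": 0,"ax": 0,"ay": 0,"az": 0,"jaw": 40},
  {"dx": -5,"dy": 39,"dz": 0,"ax": 0,"ay": 0,"az": 0,"jaw": 20},
  {"dx": -5,"dy": 39,"dz": 0,"ax": 0,"ay": 0,"az": 0,"jaw": 0},
  {"dx": -5,"dy": 39,"dz": 0,"ax": 0,"ay": 0,"az": 0,"jaw": 0},
  {"dx": -5,"dy": 39,"dz": 0,"ax": 0,"ay": 0,"az": 0,"jaw": 0},
])

```text
time_s: 32.25
eef_pos: [0.4381, -0.1455, 0.1925]
eef_rot: [2.298, 2.141, 0.003]
wrist_force: [0.4, 0.4, -0.8]
opening: 0.0005
```

Request:
send_rows([
  {"dx": -3,"dy": 39,"dz": 0,"ax": 0,"ay": 0,"az": 0,"jaw": 0},
  {"dx": -3,"dy": 39,"dz": 0,"ax": 0,"ay": 0,"az": 0,"jaw": 0},
  {"dx": 0,"dy": 39,"dz": 0,"ax": 0,"ay": 0,"az": 0,"jaw": 0},
  {"dx": 0,"dy": 39,"dz": 0,"ax": 0,"ay": 0,"az": 0,"jaw": 0},
  {"dx": 0,"dy": 39,"dz": 0,"ax": 0,"ay": 0,"az": 0,"jaw": 0},
])

```text
time_s: 32.67
eef_pos: [0.4325, 0.0497, 0.1928]
eef_rot: [2.298, 2.141, 0.005]
wrist_force: [-0.5, 0.3, 0.4]
opening: -0.0003
```

```bash
python3 - <<'E'
from blobs import *
st()
i=grab_frame("scene");crop("scene",210,100,110,90,7,"pics/h4sc.png",i);cv2.imwrite("pics/h4s.png",i[:,:,::-1]);crop("scene",400,170,110,110,6,"pics/h4sh.png",i)
j=grab_frame("top");cv2.imwrite("pics/h4t.png",j[:,:,::-1]);crop("top",370,200,100,80,7,"pics/h4tc.png",j)
st()
E
```

```text
t 32.67 pos [432.5  49.7 192.8] jawdir deg -4.06 z [ 0.002  0.002 -1.   ] f [-0.5  0.3  0.4] open -0.3 j [-0.77  0.13  0.59  2.22 -0.1   0.82 -0.18]
t 32.77 pos [433.   55.  192.8] jawdir deg -3.34 z [ 0.003  0.004 -1.   ] f [-0.7 -0.1 -0.3] open -0.4 j [-0.77  0.13  0.59  2.21 -0.1   0.82 -0.18]
```

View pics/h4sc.png

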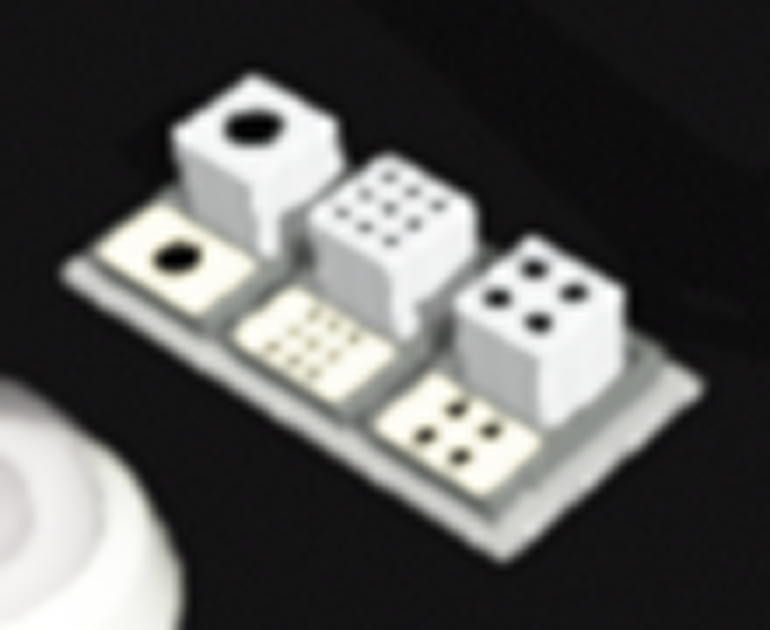

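View pics/h4tc.png

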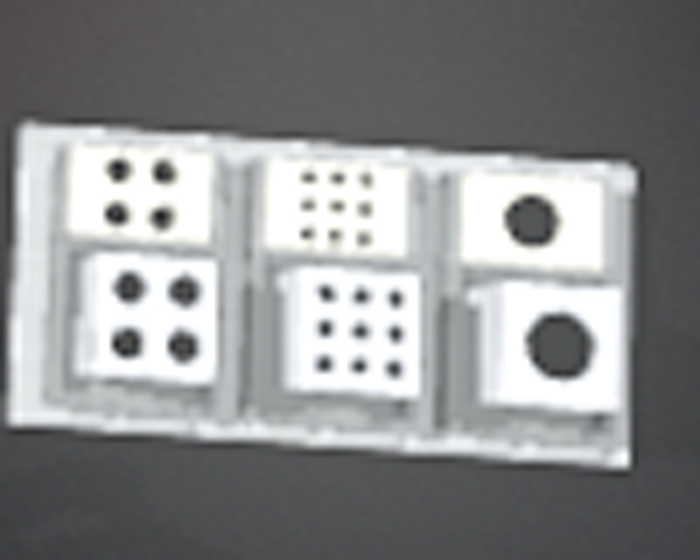

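View pics/h4t.png

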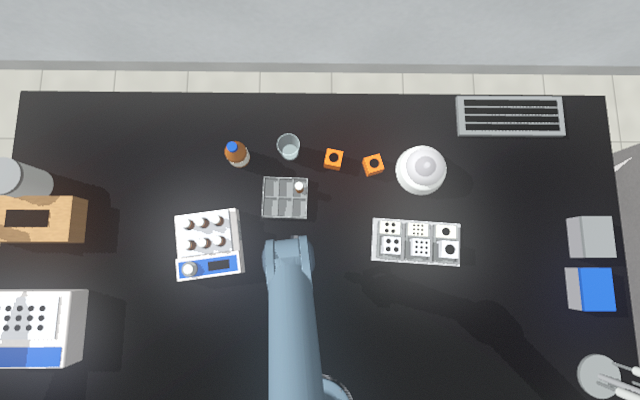

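View pics/h4sh.png

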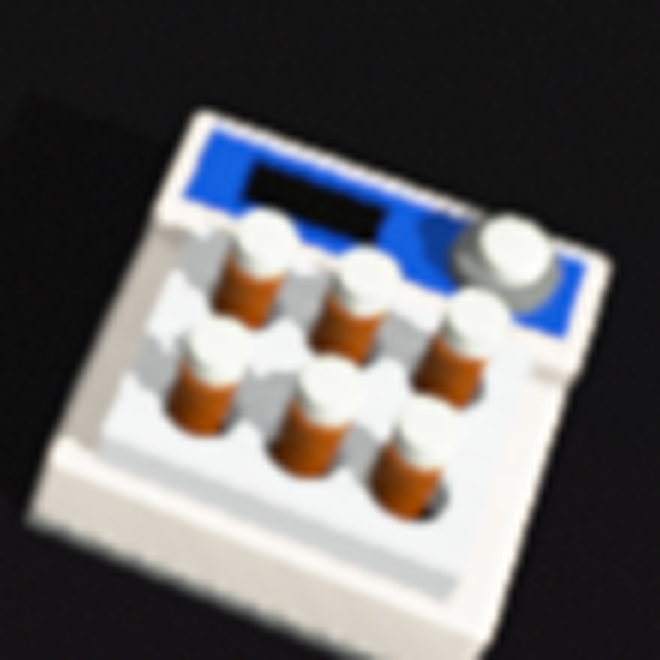

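```bash
python3 - <<'E'
from blobs import *
j=cv2.imread("pics/h4t.png")[:,:,::-1];i=cv2.imread("pics/h4s.png")[:,:,::-1]
f=lambda p,o,k:((p[0]+.5)/k-.5+o[0],(p[1]+.5)/k-.5+o[1])
one=tri(f((560,345),(370,200),7),f((254,127),(210,100),7))
nine=tri(f((360,331),(370,200),7),f((392,208),(210,100),7))
four=tri(f((155,317),(370,200),7),f((536,294.5),(210,100),7))
for n in(one,nine,four):print(n[0].round(4),n[1])
# button
print(tri(f((115,493),(165,170),5),f((703,203),(310,160),4)))
crop("scene",465,195,40,40,15,"pics/bs.png",i);crop("top",172,255,40,30,15,"pics/bt.png",j)
E
```

```text
[ 0.4645 -0.3853  0.0609] 0.0004285670105246006
[ 0.4702 -0.302   0.0608] 0.0008407798686516564
[ 0.4764 -0.2176  0.0607] 0.00024014382394937423
(array([0.41084464, 0.35682258, 0.0930868 ]), np.float64(0.00036353411978147445))
```

View pics/bs.png

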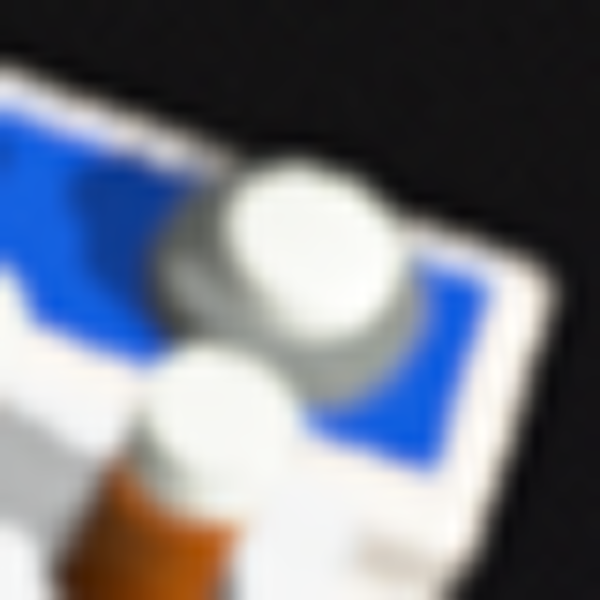

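View pics/bt.png

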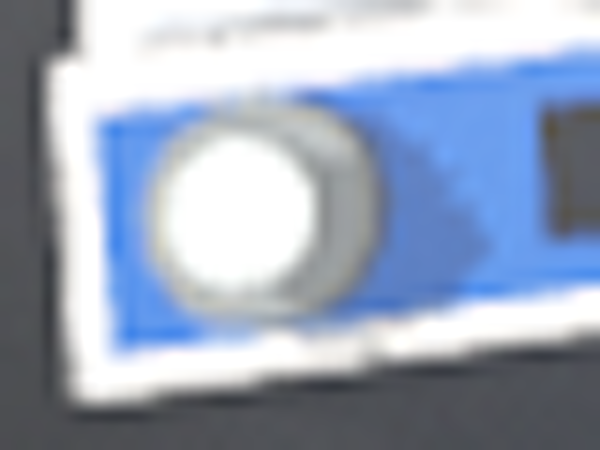

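Request:
send_rows([
  {"dx": -4,"dy": 38,"dz": 10,"ax": 0,"ay": 0,"az": 0,"jaw": 0},
  {"dx": -4,"dy": 38,"dz": 10,"ax": 0,"ay": 0,"az": 0,"jaw": 0},
  {"dx": -4,"dy": 38,"dz": 10,"ax": 0,"ay": 0,"az": 0,"jaw": 0},
  {"dx": -4,"dy": 38,"dz": 0,"ax": 0,"ay": 0,"az": 0,"jaw": 0},
  {"dx": -3,"dy": 38,"dz": 0,"ax": 0,"ay": 0,"az": 0,"jaw": 0},
])

```text
time_s: 33.18
eef_pos: [0.4142, 0.2393, 0.2234]
eef_rot: [-2.299, -2.141, -0.006]
wrist_force: [0.5, -0.4, 0.9]
opening: 0.0001
```

Request:
send_rows([
  {"dx": -3,"dy": 38,"dz": 0,"ax": 0,"ay": 0,"az": 0,"jaw": 0},
  {"dx": 0,"dy": 38,"dz": 0,"ax": 0,"ay": 0,"az": 0,"jaw": 0},
  {"dx": 0,"dy": 35,"dz": 0,"ax": 0,"ay": 0,"az": 0,"jaw": 0},
  {"dx": 0,"dy": 0,"dz": 0,"ax": 0,"ay": 0,"az": 0,"jaw": 0},
  {"dx": 0,"dy": 0,"dz": 0,"ax": 0,"ay": 0,"az": 0,"jaw": 0},
])

```text
time_s: 33.6
eef_pos: [0.4105, 0.3514, 0.2224]
eef_rot: [2.293, 2.147, 0.003]
wrist_force: [-0.6, -1.1, -0.0]
opening: -0.0
```

Request:
send_rows([
  {"dx": 0,"dy": 0,"dz": 0,"ax": 0,"ay": 0,"az": 0,"jaw": 0},
  {"dx": 0,"dy": 0,"dz": 0,"ax": 0,"ay": 0,"az": 0,"jaw": 0},
])

```text
time_s: 33.77
eef_pos: [0.4113, 0.3469, 0.2216]
eef_rot: [2.3, 2.139, -0.001]
wrist_force: [0.5, -0.3, 1.0]
opening: -0.0
```

```bash
python3 - <<'E'
from h import *
st()
print(tri((188.0,269.2),(485.6,211.6)), [back("top",(188.0,269.2),z)[:2].round(4) for z in(.085,.09,.095)],[back("scene",(485.6,211.6),z)[:2].round(4) for z in(.085,.09,.095)])
E
```

```text
t 33.77 pos [411.3 346.9 221.6] jawdir deg -4.17 z [ 0.    -0.001 -1.   ] f [ 0.5 -0.3  1. ] open -0.0 j [-1.11  0.28  0.38  1.96 -0.13  0.93 -0.74]
(array([0.40789065, 0.35820876, 0.08583286]), np.float64(0.0009158782225036393)) [array([0.4081, 0.3578]), array([0.4082, 0.3563]), array([0.4082, 0.3547])] [array([0.4068, 0.3588]), array([0.4112, 0.3589]), array([0.4157, 0.3589])]
```

Request:
send_rows([
  {"dx": -2,"dy": 10,"dz": -10,"ax": 0,"ay": 0,"az": 0,"jaw": 0},
  {"dx": 0,"dy": 0,"dz": -15,"ax": 0,"ay": 0,"az": 0,"jaw": 0},
  {"dx": 0,"dy": 0,"dz": -12,"ax": 0,"ay": 0,"az": 0,"jaw": 0},
  {"dx": 0,"dy": 0,"dz": -6,"ax": 0,"ay": 0,"az": 0,"jaw": 0},
  {"dx": 0,"dy": 0,"dz": 0,"ax": 0,"ay": 0,"az": 0,"jaw": 0},
])

```text
time_s: 34.18
eef_pos: [0.4073, 0.3575, 0.176]
eef_rot: [2.298, 2.141, -0.008]
wrist_force: [0.3, -1.3, -0.9]
opening: -0.0001
```

Request:
send_rows([
  {"dx": 0,"dy": 0,"dz": -3,"ax": 0,"ay": 0,"az": 0,"jaw": 0},
  {"dx": 0,"dy": 0,"dz": -3,"ax": 0,"ay": 0,"az": 0,"jaw": 0},
  {"dx": 0,"dy": 0,"dz": -3,"ax": 0,"ay": 0,"az": 0,"jaw": 0},
  {"dx": 0,"dy": 0,"dz": 0,"ax": 0,"ay": 0,"az": 0,"jaw": 0},
])

```text
time_s: 34.52
eef_pos: [0.4083, 0.359, 0.169]
eef_rot: [-2.297, -2.143, 0.001]
wrist_force: [-0.0, -0.5, -0.2]
opening: 0.0002
```

```bash
python3 - <<'E'
from h import *
st()
i=grab_frame("scene");crop("scene",445,130,80,110,6,"pics/p1.png",i)
E
```

```text
t 34.52 pos [408.3 359.  169. ] jawdir deg -3.99 z [-0. -0. -1.] f [-0.  -0.5 -0.2] open 0.2 j [-1.1   0.36  0.35  1.98 -0.17  0.83 -0.72]
```

View pics/p1.png

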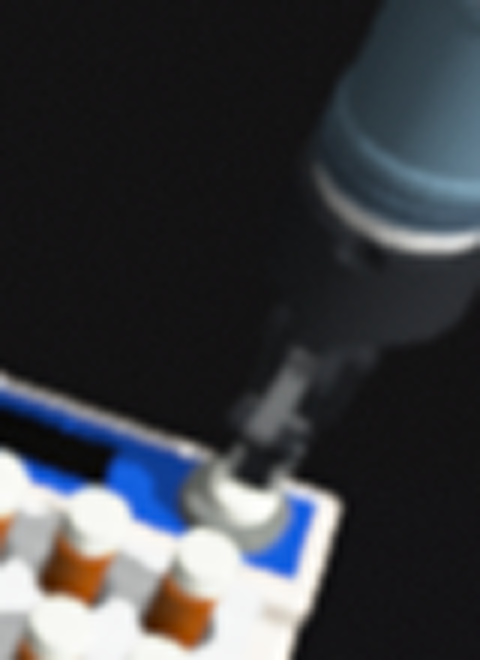

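Above the button, a little towards its far/robot side. Press in steps.

Request:
send_rows([
  {"dx": 1,"dy": -1.5,"dz": -3,"ax": 0,"ay": 0,"az": 0,"jaw": 0},
  {"dx": 0,"dy": 0,"dz": -3,"ax": 0,"ay": 0,"az": 0,"jaw": 0},
  {"dx": 0,"dy": 0,"dz": -2,"ax": 0,"ay": 0,"az": 0,"jaw": 0},
  {"dx": 0,"dy": 0,"dz": 0,"ax": 0,"ay": 0,"az": 0,"jaw": 0},
])

```text
time_s: 34.9
eef_pos: [0.4099, 0.3578, 0.1615]
eef_rot: [2.297, 2.142, 0.002]
wrist_force: [0.0, 0.0, 2.7]
opening: 0.0
```

Request:
send_rows([
  {"dx": 0,"dy": 0,"dz": -2,"ax": 0,"ay": 0,"az": 0,"jaw": 0},
  {"dx": 0,"dy": 0,"dz": -2,"ax": 0,"ay": 0,"az": 0,"jaw": 0},
  {"dx": 0,"dy": 0,"dz": 0,"ax": 0,"ay": 0,"az": 0,"jaw": 0},
])

```text
time_s: 35.15
eef_pos: [0.41, 0.3578, 0.1587]
eef_rot: [-2.298, -2.142, -0.001]
wrist_force: [-1.6, -1.8, 9.2]
opening: 0.0003
```

Request:
send_rows([
  {"dx": 0,"dy": 0,"dz": -1,"ax": 0,"ay": 0,"az": 0,"jaw": 0},
  {"dx": 0,"dy": 0,"dz": -1,"ax": 0,"ay": 0,"az": 0,"jaw": 0},
  {"dx": 0,"dy": 0,"dz": 0,"ax": 0,"ay": 0,"az": 0,"jaw": 0},
])

```text
time_s: 35.4
eef_pos: [0.4102, 0.3579, 0.1585]
eef_rot: [-2.297, -2.141, -0.0]
wrist_force: [-5.1, -5.2, 20.5]
opening: 0.0002
```

Request:
send_rows([
  {"dx": 0,"dy": 0,"dz": 5,"ax": 0,"ay": 0,"az": 0,"jaw": 0},
  {"dx": 0,"dy": 0,"dz": 25,"ax": 0,"ay": 0,"az": 0,"jaw": 0},
  {"dx": 0,"dy": 0,"dz": 35,"ax": 0,"ay": 0,"az": 0,"jaw": 0},
  {"dx": 0,"dy": 0,"dz": 35,"ax": 0,"ay": 0,"az": 0,"jaw": 0},
  {"dx": -10,"dy": 30,"dz": 0,"ax": 0,"ay": 0,"az": 0,"jaw": 0},
])

```text
time_s: 35.82
eef_pos: [0.4062, 0.3835, 0.2623]
eef_rot: [2.308, 2.128, 0.017]
wrist_force: [2.2, -1.0, 0.7]
opening: -0.0001
```

Request:
send_rows([
  {"dx": -20,"dy": 30,"dz": 0,"ax": 0,"ay": 0,"az": 0,"jaw": 0},
  {"dx": -20,"dy": 30,"dz": 0,"ax": 0,"ay": 0,"az": 0,"jaw": 0},
  {"dx": -20,"dy": 30,"dz": 0,"ax": 0,"ay": 0,"az": 0,"jaw": 0},
  {"dx": -20,"dy": 30,"dz": 0,"ax": 0,"ay": 0,"az": 0,"jaw": 0},
  {"dx": -20,"dy": 30,"dz": 0,"ax": 0,"ay": 0,"az": 0,"jaw": 0},
])

```text
time_s: 36.23
eef_pos: [0.2976, 0.5387, 0.2545]
eef_rot: [-2.297, -2.143, 0.002]
wrist_force: [0.1, 0.2, 1.4]
opening: -0.0
```

Request:
send_rows([
  {"dx": 0,"dy": 0,"dz": 0,"ax": 0,"ay": 0,"az": 0,"jaw": 0},
  {"dx": 0,"dy": 0,"dz": 0,"ax": 0,"ay": 0,"az": 0,"jaw": 0},
  {"dx": 0,"dy": 0,"dz": 0,"ax": 0,"ay": 0,"az": 0,"jaw": 0},
])

```text
time_s: 36.48
eef_pos: [0.2991, 0.5371, 0.2543]
eef_rot: [2.295, 2.143, -0.002]
wrist_force: [1.0, -1.1, -0.1]
opening: 0.0002
```

```bash
python3 - <<'E'
from ov import *
st()
i=grab_frame("scene");cv2.imwrite("pics/f_s.png",i[:,:,::-1])
j=grab_frame("top");cv2.imwrite("pics/f_t.png",j[:,:,::-1])
H=(480.3,316.0);hy=7.65;P=[]
for x in(1,59):
    for y in(-42,0,42): P.append((circ(*H,12,119,hy,x,y),(0,0,255)))
overlay("scene",i,(395,170,115,115),6,"pics/f_so.png",P)
overlay("top",j,(165,200,85,85),7,"pics/f_to.png",P)
E
```

```text
t 36.48 pos [299.1 537.1 254.3] jawdir deg -3.94 z [-0.    -0.002 -1.   ] f [ 1.  -1.1 -0.1] open 0.2 j [-1.36  0.37  0.28  1.74 -0.12  1.05 -1.1 ]
```

View pics/f_so.png

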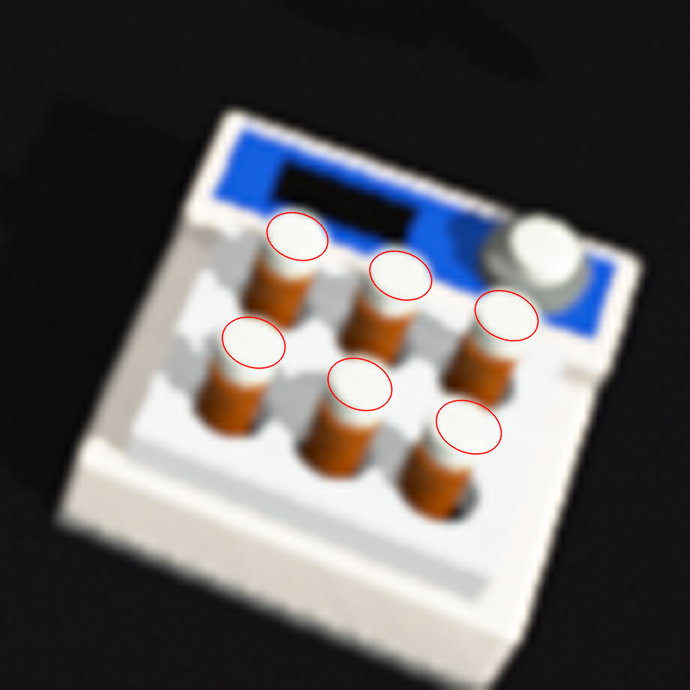

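View pics/f_to.png

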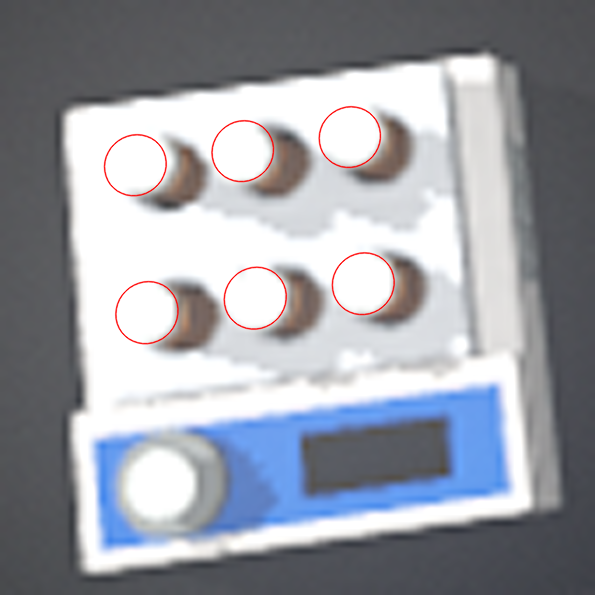

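View pics/f_s.png

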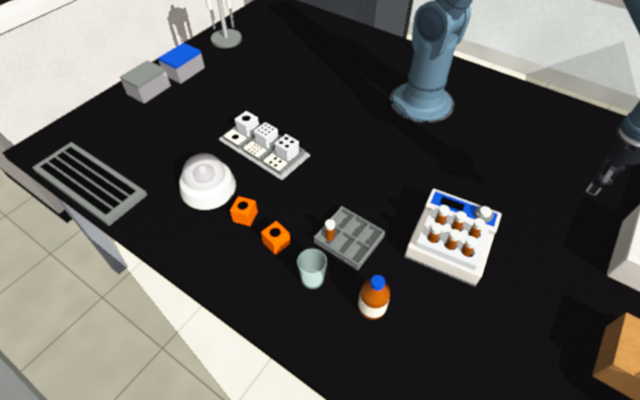

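```bash
python3 - <<'E'
from ov import *
i=cv2.imread("pics/f_s.png")[:,:,::-1];j=cv2.imread("pics/f_t.png")[:,:,::-1]
c0=[]
H=(480.3,316.0);hy=7.65;P=[]
for (ox,oy) in((59,42),(59,0)):
  for z in(119,75): P.append((circ(*H,12,z,hy,ox+0,oy-(2.5 if oy else 0)),(0,255,0) if z==119 else (0,0,255)))
overlay("scene",i,(440,225,45,40),16,"pics/v_s.png",P)
overlay("top",j,(172,210,50,30),14,"pics/v_t.png",P)
E
```

```text
(no output)
```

View pics/v_s.png

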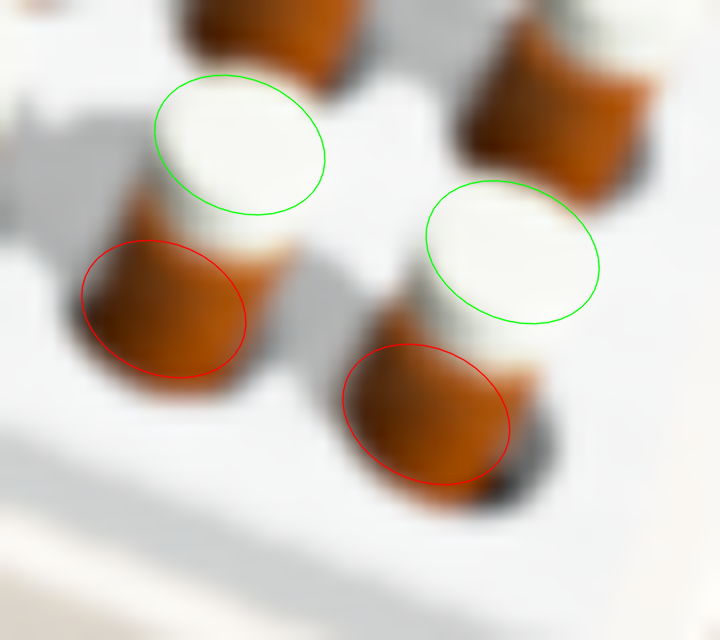

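View pics/v_t.png

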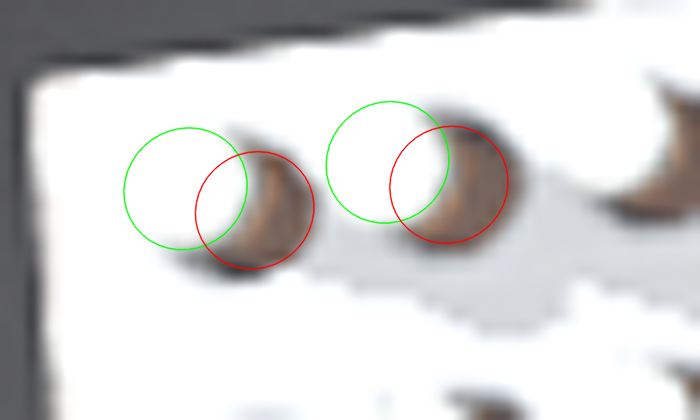

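```bash
python3 - <<'E'
from h import *
print(arm.close_job())
E
```

```text
the job is handed in; nothing more can be done
None
```

I filled the four empty wells and put all three blocks in their own bays. Then I pressed the start button to its stop and handed the job in at about 36.6 s of the 210 s allowed.

**Vials:** Caps on all six wells line up with the height of a fully seated vial in both cameras. The vial in the well at x = 59, y = 42 mm stands upright but sits about 2.5 mm off centre, inside the 8 mm limit. I never touched the two vials that were already there. The fifth spare is still standing in the tray.

**Blocks:** The one-hole, nine-hole and four-hole blocks measure within about 1 to 2 mm of their bay centres. Their tops are at the same height, about 61 mm. I saw no knocked block at any check, and the last picture shows them in place.

**Start button:** The press stopped moving at a wrist force of 20 N, well above the spring's 5 N. The arm then backed off and was touching nothing at hand-in.

**Bottle and beaker:** They look unmoved in the pictures.

**What was off:**
- I never measured the bay floor height on its own. The one-hole and four-hole blocks were let go about 1 mm or less above the contact height felt with the nine-hole block.
- While lowering the nine-hole block, the wrist force briefly reached 28 N. I eased it up before letting go.
- The two cameras disagreed by up to 4 mm on the dry bath's position, so I used a position between the two.

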